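Fit the cover plate on the sloping face of a bench instrument

TASK

Pick up the loose grey cover plate and lay it gently, without dropping or slamming it, handle outwards, in the open bay on the sloping face of the instrument. Press it down at its corners until all four orange clips have gone in and the cover sits fully home and level on its ledge, then let go; leave the other things on the bench where they are.

Things in the scene. Friction and masses are not known exactly. Their poses are not given: they have to be found in the camera images.
- cover: loose grey plastic cover plate, 100 (x) x 130 (y) x 10 mm thick, 140 to 270 g, flat on the bench left or right of the instrument, handle up. Origin: centre of its underside; z out of the handle side. Four orange dots on top at x = +-35, y = +-48 mm mark where the clips come under it. The same after a half turn about z
- cover_handle (a point): middle of the black bow handle on the centre of the cover's top, 23 mm above the cover's underside. The handle is 10 mm thick (cover's x), 54 mm long (cover's y) and rises from 10 to 36 mm above the underside; grip it across its 10 mm thickness
- bay: rectangular open bay in the instrument's face. Origin: its centre at the level of the aluminium ledge on which the cover finally lies; x points up the slope, y left along the face, z straight out of the face. The pocket is 107 (x) x 137 (y) mm, its walls rise 8 mm above the ledge, so the cover has 3.5 mm play on each side and, fully home, stands 2 mm above the face
- instrument: white and grey bench instrument, fixed, 240 mm wide (y), 200 deep (x), 115 high; position and yaw vary. Origin: centre of its underside. Its face slopes 30 degrees, down towards the robot; bay centre 35 mm in front of the origin, 77.5 mm above the bench. A knob 12 mm high stands on the face 98 mm left of the bay's centre, a small lamp 98 mm right of it
- clip_low_left (a joint): orange push-in clip: 12 mm round stud standing 5 mm proud of the ledge at x = -35, y = +48 mm in the bay's axes. Value 0 m standing, about 0.005 when the cover is pressed home over it (stop at 0.0055). Slides straight into the ledge against about 7 N of friction and stays where left; the cover's weight does not move it
- clip_low_right (a joint): orange push-in clip: 12 mm round stud standing 5 mm proud of the ledge at x = -35, y = -48 mm in the bay's axes. Value 0 m standing, about 0.005 when the cover is pressed home over it (stop at 0.0055). Slides straight into the ledge against about 7 N of friction and stays where left; the cover's weight does not move it
- clip_high_left (a joint): orange push-in clip: 12 mm round stud standing 5 mm proud of the ledge at x = +35, y = +48 mm in the bay's axes. Value 0 m standing, about 0.005 when the cover is pressed home over it (stop at 0.0055). Slides straight into the ledge against about 7 N of friction and stays where left; the cover's weight does not move it
- clip_high_right (a joint): orange push-in clip: 12 mm round stud standing 5 mm proud of the ledge at x = +35, y = -48 mm in the bay's axes. Value 0 m standing, about 0.005 when the cover is pressed home over it (stop at 0.0055). Slides straight into the ledge against about 7 N of friction and stays where left; the cover's weight does not move it
- parts_bin: empty grey open parts bin, 120 x 90 x 45 mm; loose bystander, leave alone. Origin: its underside
- heat_sink: finned aluminium heat sink, 70 x 60 x 32 mm; loose bystander, leave alone. Origin: its underside
- circuit_board: green circuit board with black parts, 90 x 120 x 17 mm; loose bystander, leave alone. Origin: its underside
- flux_bottle: small bottle with red cap, 42 mm wide, 110 mm tall; loose bystander, leave alone. Origin: its underside
- screw_jar: jar with steel lid, 56 mm wide, 60 mm tall; loose bystander, leave alone. Origin: its underside
- screwdriver: screwdriver lying on the bench; loose bystander, leave alone. Origin: on its length, at bench level
Things that resemble listed ones, but are neither listed nor needed, are in the scene too. What is shaped like the cover but brown is not meant.

How it is judged (in metres and radians):
On the way:
1. the cover lies in the bay, inside its walls, on the clips or lower (x of cover in the frame of bay between -0.009 and 0.009 m and y of cover in the frame of bay between -0.009 and 0.009 m and z of cover in the frame of bay between -0.002 and 0.0075 m and angle between the z axis of cover and the z axis of bay, either way round below 0.2 rad), for 0.1 s.
At the end, for the whole second after the job is handed in: the cover lies in the bay (within 9 mm of its centre each way), handle outwards, its underside within 1.5 mm of the ledge at the middle and parallel to it within 0.02 rad, all four clips pressed in by more than 3.8 mm, the cover at rest (under 0.02 m/s) and released (x of cover in the frame of bay between -0.009 and 0.009 m and y of cover in the frame of bay between -0.009 and 0.009 m and z of cover in the frame of bay between -0.002 and 0.0015 m and angle between the z axis of cover and the z axis of bay, either way round below 0.02 rad and value of joint each of clip_low_left, clip_low_right, clip_high_left, clip_high_right above 0.0038 m and linear speed of cover below 0.02 m/s); the robot touches nothing.
It fails at once if a bystander is knocked more than 30 mm from its place (distance of any of parts_bin, heat_sink, circuit_board, flux_bottle, screw_jar, screwdriver from where it was at the start of the episode above 0.03 m).
It fails at once if the cover is dropped or slammed into the bay (faster than 0.4 m/s within 30 mm of its seat) (distance between cover and bay below 0.03 m and linear speed of cover above 0.4 m/s).
It also fails if it takes over 67 s, if anything falls off the work surface, if the arm or the gripper's body presses on something with over 40 N, if the wrist force passes 120 N, or if a joint passes its speed limit or range.

ROBOT

A 6-joint arm with a two-finger parallel gripper is mounted at the origin on the work surface. World frame = base frame: x ahead of the robot, y to its left, z up, the work surface at z = 0. Lengths are in mm, angles in rad, forces in N, time in s.
With the tool pointing down it reaches from about 350 to 975 mm from the base axis. Payload 7.1 kg.
Tool frame: the origin (TCP) lies midway between the tips of the shut fingers; the grasp point (between the pads) lies 19 mm behind it (ctrl.hold_point_z is the distance from the TCP to the grasp point, in mm); z points along the fingers, y is the direction in which the jaws open and shut (so a half turn about z gives the same grasp; the last joint's range is limited). The gripper opens to 88 mm and grips with 3 to 60 N. Pads are 20 mm wide; open, the fingers measure 115 mm over their backs; the gripper's body (75 mm by 178 mm) begins 61 mm behind the grasp point.
Start: joints at [1.3, 0.423, 1.63, -0, 1.089, -0.019], TCP at [155.686, 605.282, 191.575] pointing down, gripper open.
Joint ranges: [-3, 3], [-0.9, 2.11], [0.09, 2.58], [-1.31, 4.45], [0.11, 2.69], [-2.54, 2.54]. Speed limits (rad/s): [2.39, 2.39, 3.01, 3.14, 3.14, 3.14].

INTERFACE

Orientations are given as a rotation vector (axis times angle).
In Python, from workcell import ctrl, eyes gives the robot as it stands.
- The arm moves only by the tool move_arm, never from a script. Its argument "deltas" is a list of rows, each a list of 6 numbers: the shift along the tool's x, y, z in mm, then the turn, a rotation vector about the tool's x, y, z in rad. A call has 1 to 5 rows; each row shifts and turns the pose as measured when the row begins, along the tool's axes as they then stand; what a row does not reach is not made up. A row lasts 1/12 s, in which the tool goes at most 41.7 mm and 7.16 degrees, less where a joint would pass 70% of its speed; a pose out of reach is approached as far as the arm can. A call is refused whole if a number of a shift passes 41.7 or a number of a turn 0.125, either way. A call with a gripper value outside its range is refused whole. "hand" is the closure, from -1 (fully open) to 1 (shut), set as the call begins (left out, the last holds). The fingers move at their own pace and stop on an object; the grip force is fixed at half the most. Time passes only in rows, so rows that do not move let the fingers close. It gives the time, the measured TCP pose, the force and the opening at its end, in the units of the state.
- ctrl.get_obs(): the state, without advancing time (a new reading comes with each control period).
- eyes.get_image(name): name is "scene" or "top" or "wrist"; returns a dict with "frame" (420x560x3 uint8, red, green, blue), "range_z" (420x560 float32, mm along the optical axis (not along the pixel's ray), 0 where there is no reading), "fx", "fy", "cx", "cy" (pixels), "cam_to_world" (4x4, takes a point from camera to world coordinates). Camera axes: x right, y down, z forward; pixel columns grow to the right and rows downward; lengths in mm; the calibration is good to about 2 mm. A picture is of the moment at which its call begins.
- ctrl.close_job(): hands the job in, once; it reports no verdict.
The state is a dict: "t": time; "qpos": joint angles; "qvel": joint speeds; "joint_torque": joint torques, N m; "ee_pos": TCP position; "orientation": TCP orientation; "ft_force": force on the tool from outside, world axes, zero at the start; "moment": the same for the moment, N m; "width": finger opening in mm.
Only numpy, scipy, OpenCV 4.12 (cv2) and the standard library are available. Lean on these libraries where they do the work, as an engineer would, in place of code of your own. Each camera call takes 0.05 s, during which the arm holds its last target.

## Working session

There is one attempt and no reset: what is moved stays moved. The work goes in short steps, Python scripts to look and compute and a tool call to move; the robot and the scene stay as the last step left them, time stands still between calls to the robot, and variables do not carry over. Pictures are saved under pics/ and viewed, and the job is handed in when it is done.

Besides the shell and the picture viewer there is one more tool, called after "Emit:" as a command line: name --pt "numbers of a row" for each row, then --argument value for the rest. move_arm: Moves the arm, as the interface text tells. Its arguments: {"type":"object","properties":{"deltas":{"type":"array"},"hand":{"type":"number"}},"required":["deltas"]}

```bash
ls; mkdir -p pics; python3 - <<'E'
from workcell import ctrl, eyes
import cv2,numpy as np
print(ctrl.get_obs(), ctrl.hold_point_z)
for n in ["scene","top","wrist"]:
    d=eyes.get_image(n); np.savez(f"pics/{n}0.npz",**d)
    cv2.imwrite(f"pics/{n}0.png",d["frame"][:,:,::-1]); print(n,d["fx"],d["cx"],d["cy"],np.round(d["cam_to_world"],3).tolist())
E
```

```text
pics
{'t': 0.0, 'qpos': array([ 1.29998637e+00,  4.23859760e-01,  1.63067988e+00, -4.62896523e-06,
        1.08861600e+00, -1.90648838e-02]), 'qvel': array([ 0.00019165, -0.00210727,  0.00046689,  0.00015454, -0.00046986,
        0.0012532 ]), 'joint_torque': array([-8.39270251e-04, -5.44647574e+01, -2.73651302e+01,  6.44085836e-02,
        2.28435552e-02, -1.20689147e-04]), 'ee_pos': array([155.53683198, 604.70875565, 190.79390814]), 'orientation': array([-3.94365539e-01, -3.11651752e+00,  2.43015830e-03]), 'ft_force': array([0.30443133, 0.92011739, 0.10643842]), 'moment': array([-0.01820346, -0.01591862,  0.00987566]), 'width': 87.85392941389252} 18.700000000000003
scene 520.0656652525461 277.9052936491417 209.14671394107097 [[-0.867, 0.427, -0.258, 910.953], [0.498, 0.752, -0.432, 693.805], [0.01, -0.503, -0.864, 1452.348], [0.0, 0.0, 0.0, 1.0]]
top 474.1508715892594 281.28329170064444 211.36044727737456 [[0.016, -0.99, 0.138, 304.42], [-1.0, -0.015, 0.004, -6.095], [-0.002, -0.138, -0.99, 1331.888], [0.0, 0.0, 0.0, 1.0]]
wrist 357.4007118134849 282.9163410077282 210.04631576712197 [[0.249, 0.925, 0.288, 76.083], [0.969, -0.237, -0.076, 624.663], [-0.002, 0.298, -0.954, 384.698], [0.0, 0.0, 0.0, 1.0]]
```

View pics/top0.png

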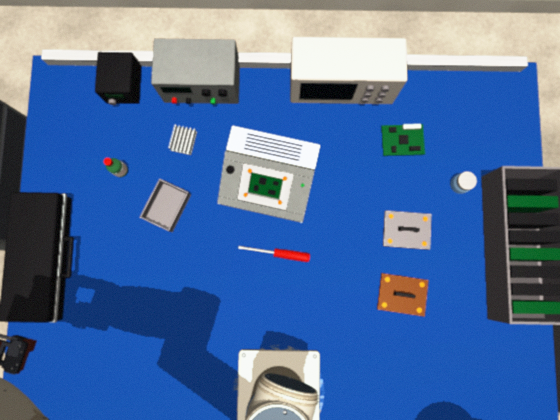

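View pics/scene0.png

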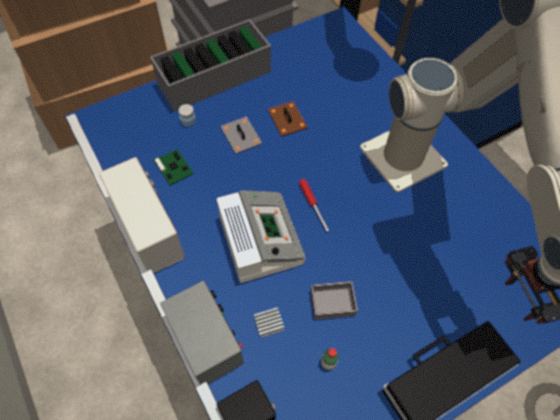

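Two candidates in the top view: the grey plate at about (408,230) and the brown one at about (403,294). The grey one fits the description, since brown is excluded. Next I'll check it in enlarged crops.

```bash
cat > h.py <<'E'
import numpy as np,cv2
from scipy.spatial.transform import Rotation as R
def cloud(d):
    z=d["range_z"].astype(float); h,w=z.shape; u,v=np.meshgrid(np.arange(w),np.arange(h))
    P=np.stack([(u-d["cx"])/d["fx"]*z,(v-d["cy"])/d["fy"]*z,z],-1)
    T=d["cam_to_world"]; return P@T[:3,:3].T+T[:3,3]
def orange(d):
    hsv=cv2.cvtColor(d["frame"],cv2.COLOR_RGB2HSV)
    return cv2.inRange(hsv,(8,120,120),(25,255,255))
E
python3 - <<'E'
from h import *
for n in ["top","scene"]:
    d=dict(np.load(f"pics/{n}0.npz")); P=cloud(d); m=orange(d)
    k,l,s,c=cv2.connectedComponentsWithStats(m)
    for i in range(1,k):
        if s[i,4]>=4:
            q=P[l==i]; print(n,np.round(c[i],1),s[i,4],np.round(np.median(q,0),1))
d=dict(np.load("pics/top0.npz"));f=d["frame"][:,:,::-1]
a=cv2.resize(f[110:240,200:340],None,fx=2.8,fy=2.8,interpolation=cv2.INTER_CUBIC)
b=cv2.resize(f[200:330,365:445],None,fx=2.8,fy=2.8,interpolation=cv2.INTER_CUBIC)
cv2.imwrite("pics/crop1.png",np.hstack([a,b]))
E
```

```text
top [249.6 170.6] 13 [584.   84.4  99.9]
top [284.1 178.2] 10 [565.3  -6.3  99.8]
top [245.  194.2] 10 [526.4  98.6  66.5]
top [279.2 201.8] 11 [506.6   6.2  64.8]
top [390.6 215.8] 17 [ 480.  -306.9   10.2]
top [424.8 218.2] 20 [ 474.6 -403.2   10.7]
top [389.5 240.5] 16 [ 411.  -303.3   10.9]
top [423.8 243.2] 19 [ 405.4 -398.3   11.9]
top [402.3 294.3] 1520 [ 263.7 -335.4   10. ]
scene [116.2  11.6] 217 [  573.5 -1288.    -83.9]
scene [58.9 29.7] 192 [  822.  -1297.8   -83.1]
scene [23.8 39.9] 117 [  970.9 -1309.9   -83. ]
scene [32.8 40.2] 4 [  937.5 -1286.4   -81.4]
scene [146.4  67.7] 20 [  513.4 -1259.2  -416.4]
scene [150.8  67.8] 6 [  497.7 -1244.3  -413.6]
scene [139.3  71.7] 29 [  554.5 -1249.4  -413.4]
scene [127.9  74.8] 41 [  609.7 -1256.6  -417.6]
scene [111.6  80.2] 58 [  692.2 -1263.8  -416.1]
scene [97.  85.4] 28 [  764.7 -1263.8  -414.9]
scene [81.2 90.5] 32 [  842.4 -1272.9  -416.3]
scene [69.7 94.8] 9 [  898.2 -1274.9  -417.4]
scene [57.5 98.5] 22 [  958.5 -1278.6  -417.8]
scene [ 37.  103.4] 5 [ 1050.4 -1293.   -420. ]
scene [290.7 105.2] 28 [ 222.5 -382.7   11.9]
scene [272.9 110.5] 31 [ 291.7 -391.3    9.9]
scene [244.  120.5] 6 [ 403.6 -402.3   12.1]
scene [301.3 124.1] 34 [ 233.4 -289.8   10.4]
scene [226.  127.5] 6 [ 473.9 -406.1   10.4]
scene [283.4 129.8] 32 [ 302.4 -297.8   10.5]
scene [255.5 140. ] 8 [ 409.8 -306.7   10.8]
scene [237.1 147.1] 8 [ 479.  -310.1   11.8]
scene [256.8 210.8] 6 [565.   -7.8  98.9]
scene [275.5 211.5] 4 [506.9   3.4  63.9]
scene [266.6 237.7] 9 [584.   83.8  97.3]
scene [285.8 237.8] 6 [525.2  98.5  64.1]
```

View pics/crop1.png

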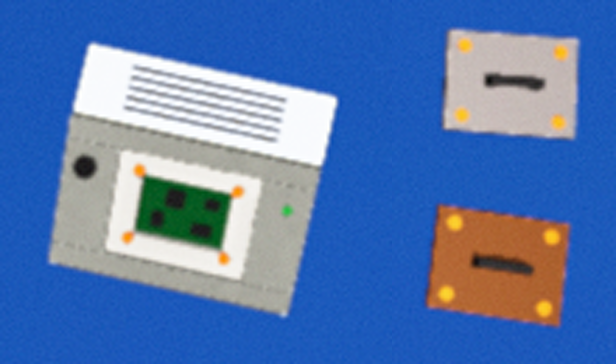

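The crop confirms it: the grey plate with four orange dots and a black handle is at (408,230). The bay, showing its four orange clips, is at (267,186). Measured sizes (96 x 69 mm dot spacing, z≈10; slope 30°) match the data. Now plan the transit.

```bash
cat >> h.py <<'E'
def down(yaw,slope=0.):
    # frame F (cover/bay) x,y,z ; tool z=-Fz, tool y = s*Fx
    F=R.from_euler("z",yaw)*R.from_euler("y",-slope)
    return F
def tool(F,s=1):
    M=F.as_matrix(); y=s*M[:,0]; z=-M[:,2]; x=np.cross(y,z); return R.from_matrix(np.stack([x,y,z],1))
def to(p,Rt,obs=None,step=40.,rs=.12):
    """rows from current pose (or given) to p,Rt"""
    if obs is None:
        from workcell import ctrl
        o=ctrl.get_obs(); obs=(o["ee_pos"],R.from_rotvec(o["orientation"]))
    p0,R0=obs; dp=np.array(p)-p0; w=(R0.inv()*Rt).as_rotvec()
    n=max(1,int(np.ceil(max(np.linalg.norm(dp)/step,np.linalg.norm(w)/rs))))
    print("n",n,"dist",np.round(dp,1),"rot",np.round(w,3))
    for i in range(n):
        Ri=R0*R.from_rotvec(w*i/n)
        print([*np.round(Ri.inv().apply(dp/n),1).tolist(),*np.round(w/n,3).tolist()])
    return (np.array(p,float),Rt)
E
python3 - <<'E'
from h import *
from workcell import ctrl
o=ctrl.get_obs(); R0=R.from_rotvec(o["orientation"]); print(R0.as_matrix().round(3))
F=down(-.055)
for s in (1,-1): print(s,(R0.inv()*tool(F,s)).as_rotvec())
B=down(-.21,np.pi/6)
for s in (1,-1):
  print(tool(B,s).as_matrix().round(3),(tool(F,s).inv()*tool(B,s)).as_rotvec())
E
```

```text
[[-0.968  0.249 -0.   ]
 [ 0.249  0.968 -0.001]
 [ 0.    -0.001 -1.   ]]
1 [-9.51765653e-04  7.77986336e-04  1.37408091e+00]
-1 [-8.20981069e-04 -1.00436415e-03 -1.76751137e+00]
[[ 0.208  0.847  0.489]
 [ 0.978 -0.181 -0.104]
 [ 0.     0.5   -0.866]] [-0.5225404  -0.04057815  0.15143974]
[[-0.208 -0.847  0.489]
 [-0.978  0.181 -0.104]
 [ 0.    -0.5   -0.866]] [0.5225404  0.04057815 0.15143974]
```

```bash
python3 - <<'E'
from h import *
from workcell import ctrl
from scipy.spatial.transform import Slerp
o=ctrl.get_obs(); R0=R.from_rotvec(o["orientation"]); T=tool(down(-.055),1)
S=Slerp([0,1],R.from_quat([R0.as_quat(),T.as_quat()]))
s=(o["ee_pos"],R0)
for f,p in [(.2,(290,540,250)),(.4,(470,360,260)),(.75,(590,20,260)),(1,(443,-300,230))]:
    s=to(p,S(f),s)
E
```

```text
n 5 dist [134.4 -64.9  59. ] rot [-0.     0.     0.275]
[-29.3, -5.9, -11.8, -0.0, 0.0, 0.055]
[-29.6, -4.3, -11.8, -0.0, 0.0, 0.055]
[-29.7, -2.6, -11.8, -0.0, 0.0, 0.055]
[-29.8, -1.0, -11.8, -0.0, 0.0, 0.055]
[-29.8, 0.6, -11.8, -0.0, 0.0, 0.055]
n 7 dist [ 180. -180.   10.] rot [-0.     0.     0.275]
[-35.2, -9.3, -1.4, -0.0, 0.0, 0.039]
[-35.5, -7.9, -1.4, -0.0, 0.0, 0.039]
[-35.8, -6.5, -1.4, -0.0, 0.0, 0.039]
[-36.0, -5.1, -1.4, -0.0, 0.0, 0.039]
[-36.2, -3.7, -1.4, -0.0, 0.0, 0.039]
[-36.3, -2.3, -1.4, -0.0, 0.0, 0.039]
[-36.4, -0.8, -1.4, -0.0, 0.0, 0.039]
n 10 dist [ 120. -340.    0.] rot [-0.     0.     0.481]
[-32.8, -15.0, 0.0, -0.0, 0.0, 0.048]
[-33.5, -13.4, 0.0, -0.0, 0.0, 0.048]
[-34.1, -11.8, 0.0, -0.0, 0.0, 0.048]
[-34.6, -10.2, 0.0, -0.0, 0.0, 0.048]
[-35.0, -8.5, 0.0, -0.0, 0.0, 0.048]
[-35.4, -6.8, 0.0, -0.0, 0.0, 0.048]
[-35.7, -5.1, 0.0, -0.0, 0.0, 0.048]
[-35.9, -3.4, 0.0, -0.0, 0.0, 0.048]
[-36.0, -1.6, 0.0, -0.0, 0.0, 0.048]
[-36.1, 0.1, 0.0, -0.0, 0.0, 0.048]
n 9 dist [-147. -320.  -30.] rot [-0.     0.     0.344]
[-29.4, -25.8, 3.3, -0.0, 0.0, 0.038]
[-30.4, -24.6, 3.3, -0.0, 0.0, 0.038]
[-31.3, -23.5, 3.3, -0.0, 0.0, 0.038]
[-32.2, -22.2, 3.3, -0.0, 0.0, 0.038]
[-33.0, -21.0, 3.3, -0.0, 0.0, 0.038]
[-33.8, -19.7, 3.3, -0.0, 0.0, 0.038]
[-34.5, -18.4, 3.3, -0.0, 0.0, 0.038]
[-35.2, -17.1, 3.3, -0.0, 0.0, 0.038]
[-35.8, -15.7, 3.3, -0.0, 0.0, 0.038]
```

Emit:
move_arm --pt "-29.3 -5.9 -12 0 0 0.055" --pt "-29.6 -4.3 -12 0 0 0.055" --pt "-29.7 -2.6 -12 0 0 0.055" --pt "-29.8 -1 -12 0 0 0.055" --pt "-29.8 0.6 -12 0 0 0.055" --hand -1

```text
t: 0.57
ee_pos: [287.9, 537.3, 247.8]
orientation: [-0.819, -3.03, 0.017]
ft_force: [0.3, 0.8, 0.6]
width: 87.7
```

Emit:
move_arm --pt "-35 -9 -2 0 0 0.04" --pt "-35.5 -8 -2 0 0 0.04" --pt "-36 -6.5 -2 0 0 0.04" --pt "-36 -5 -2 0 0 0.04" --pt "-36 -3.5 -2 0 0 0.04"

```text
t: 0.98
ee_pos: [421.9, 405.1, 260.7]
orientation: [-1.132, -2.93, 0.01]
ft_force: [0.0, -0.5, 0.5]
width: 87.9
```

Emit:
move_arm --pt "-36 -2 0 0 0 0.04" --pt "-36 -1 0 0 0 0.04" --pt "-33 -15 0 0 0 0.048" --pt "-33.5 -13 0 0 0 0.048" --pt "-34 -12 0 0 0 0.048"

```text
t: 1.4
ee_pos: [512.1, 243.4, 260.9]
orientation: [1.468, 2.777, -0.008]
ft_force: [0.6, -0.1, 0.1]
width: 87.8
```

Emit:
move_arm --pt "-34.5 -10 0 0 0 0.048" --pt "-35 -8.5 0 0 0 0.048" --pt "-35.5 -7 0 0 0 0.048" --pt "-36 -5 0 0 0 0.048" --pt "-36 -3.5 0 0 0 0.048"

```text
t: 1.82
ee_pos: [567.3, 62.0, 260.6]
orientation: [1.805, 2.571, -0.01]
ft_force: [0.5, 0.6, 1.2]
width: 87.7
```

```bash
python3 - <<'E'
from h import *
from workcell import ctrl,eyes
for n in ["wrist","top"]:
    d=eyes.get_image(n); np.savez(f"pics/{n}1.npz",**d); cv2.imwrite(f"pics/{n}1.png",d["frame"][:,:,::-1])
    P=cloud(d); m=orange(d); k,l,s,c=cv2.connectedComponentsWithStats(m)
    for i in range(1,k):
        if s[i,4]>=8: print(n,np.round(c[i],1),s[i,4],np.round(np.median(P[l==i],0),1))
to((443,-300,230),tool(down(-.055)))
E
```

```text
wrist [259.2 136.1] 64 [528.2  92.   64.3]
wrist [307.9 171.6] 59 [586.6  79.8 100.1]
wrist [216.7 207. ] 39 [5.079e+02 3.000e-01 6.610e+01]
wrist [259.1 243.4] 42 [565.1 -11.  101. ]
wrist [495.2 369.4] 326 [601.  103.2 392.4]
wrist [ 76.4 341.9] 11 [514.8  75.8 388.7]
wrist [ 69.7 373.5] 303 [516.4  72.2 393.2]
top [390.6 215.8] 19 [ 480.3 -306.8    9.4]
top [424.9 218.2] 21 [ 475.9 -403.1   10.6]
top [389.5 240.8] 18 [ 410.  -303.3    9.1]
top [423.8 243.2] 19 [ 405.6 -397.9   10.1]
top [402.3 294.3] 1491 [ 263.7 -335.4   10. ]
n 10 dist [-125.3 -359.3  -30.6] rot [-0.004  0.006  0.397]
[-29.6, -23.8, 3.3, -0.0, 0.001, 0.04]
[-30.6, -22.7, 3.3, -0.0, 0.001, 0.04]
[-31.4, -21.4, 3.3, -0.0, 0.001, 0.04]
[-32.3, -20.2, 3.3, -0.0, 0.001, 0.04]
[-33.0, -18.9, 3.2, -0.0, 0.001, 0.04]
[-33.8, -17.5, 3.2, -0.0, 0.001, 0.04]
[-34.4, -16.2, 3.2, -0.0, 0.001, 0.04]
[-35.0, -14.8, 3.1, -0.0, 0.001, 0.04]
[-35.6, -13.4, 3.1, -0.0, 0.001, 0.04]
[-36.1, -12.0, 3.1, -0.0, 0.001, 0.04]
```

View pics/wrist1.png

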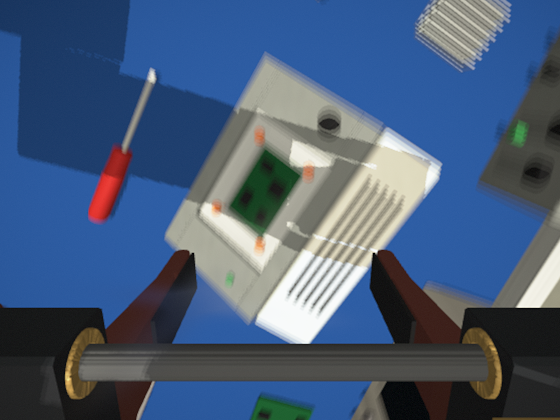

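The wrist view shows the bay with clips at (259,136), (308,172), (217,207) and (259,243), blurred by motion. It agrees with the top view to within about 5 mm. On to the cover.

Emit:
move_arm --pt "-29.6 -24 3 0 0 0.04" --pt "-30.5 -22.7 3 0 0 0.04" --pt "-31.4 -21.4 3 0 0 0.04" --pt "-32.3 -20 3 0 0 0.04" --pt "-33 -19 3 0 0 0.04"

```text
t: 2.33
ee_pos: [505.4, -118.4, 245.5]
orientation: [2.055, 2.376, -0.006]
ft_force: [0.9, -0.5, -0.0]
width: 87.8
```

Emit:
move_arm --pt "-34 -17.5 3 0 0 0.04" --pt "-34.5 -16 3 0 0 0.04" --pt "-35 -15 3 0 0 0.04" --pt "-35 -13 3 0 0 0.04" --pt "-20 -6 3 0 0 0.03"

```text
t: 2.75
ee_pos: [444.9, -286.1, 230.1]
orientation: [2.276, 2.165, -0.005]
ft_force: [1.1, 0.1, 0.2]
width: 87.7
```

Emit:
move_arm --pt "0 0 0 0 0 0" --pt "0 0 0 0 0 0"

```text
t: 2.92
ee_pos: [443.3, -288.3, 229.2]
orientation: [-2.281, -2.158, 0.006]
ft_force: [-0.9, 0.0, 0.5]
width: 88.3
```

```bash
python3 - <<'E'
from h import *
from workcell import ctrl,eyes
for n in ["wrist"]:
    d=eyes.get_image(n); np.savez(f"pics/{n}2.npz",**d); cv2.imwrite(f"pics/{n}2.png",d["frame"][:,:,::-1])
    P=cloud(d); m=orange(d); k,l,s,c=cv2.connectedComponentsWithStats(m)
    for i in range(1,k):
        if s[i,4]>=8: print(n,np.round(c[i],1),s[i,4],np.round(np.median(P[l==i],0),1))
    hsv=d["frame"].max(2); q=P[(hsv<70)&(P[...,2]>25)&(P[...,2]<45)&(abs(P[...,0]-442)<40)&(abs(P[...,1]+354)<40)]; print(len(q),q.mean(0),np.ptp(q,0), cv2.minAreaRect(q[:,:2].astype(np.float32)))
to((443,-354,100),tool(down(-.055)))
E
```

```text
wrist [138.1 214.1] 7256 [ 266.2 -330.4   10.9]
wrist [315.6 186.4] 114 [ 480.6 -308.9   11.3]
wrist [261.3 185.4] 14 [ 416.1 -304.4   11.1]
wrist [257.6 259.9] 76 [ 404.9 -400.3   11.7]
wrist [313.1 260.4] 81 [ 474.4 -404.8   11.3]
wrist [ 78.1 360.7] 686 [ 400.6 -258.2  358.9]
wrist [470.2 332.9] 26 [ 490.  -262.6  350.2]
wrist [494.  368.5] 433 [ 490.3 -263.5  361. ]
wrist [469.8 340.1] 26 [ 489.9 -264.4  350.4]
wrist [101.6 340.7] 10 [ 400.7 -261.5  348.8]
wrist [ 87.8 387.2] 33 [ 400.3 -267.6  357.1]
wrist [477.5 386. ] 18 [ 489.4 -272.2  356.7]
wrist [481.2 387. ] 21 [ 489.5 -271.4  358.1]
58 [ 443.81662451 -354.00191605   34.07964549] [ 9.68065051 51.09444948 12.95818059] ((442.9185485839844, -353.3790283203125), (51.09590148925781, 7.0562920570373535), 86.90918731689453)
n 4 dist [  -0.4  -66.1 -129.1] rot [-0.004  0.002  0.001]
[-16.4, 0.9, 32.3, -0.001, 0.0, 0.0]
[-16.5, 0.9, 32.3, -0.001, 0.0, 0.0]
[-16.5, 0.8, 32.3, -0.001, 0.0, 0.0]
[-16.5, 0.8, 32.3, -0.001, 0.0, 0.0]
```

View pics/wrist2.png

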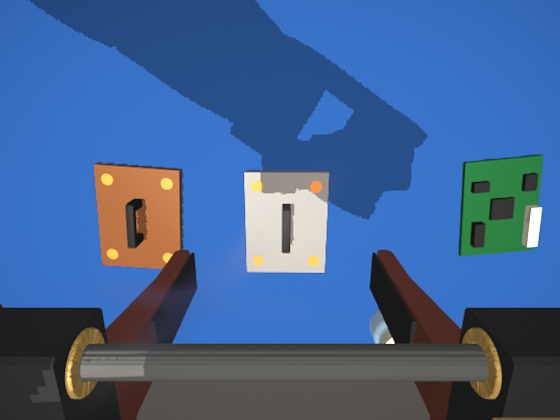

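The grey cover is at (286,222), centred between the jaws, with the brown one well to the left. Dots and handle agree on centre (443,-354). Descending.

Emit:
move_arm --pt "-16.5 0.8 32 0 0 0" --pt "-16.5 0.8 32 0 0 0" --pt "-16.5 0.8 32 0 0 0" --pt "-16.5 0.8 32 0 0 0" --pt "0 0 10 0 0 0"

```text
t: 3.38
ee_pos: [452.2, -350.9, 92.7]
orientation: [2.257, 2.169, 0.002]
ft_force: [-1.5, 1.5, 0.8]
width: 87.6
```

Emit:
move_arm --pt "0 0 15 0 0 0" --pt "0 0 15 0 0 0" --pt "0 0 10 0 0 0" --pt "0 0 10 0 0 0" --pt "0 0 0 0 0 0"

```text
t: 3.8
ee_pos: [455.5, -343.0, 39.3]
orientation: [2.251, 2.182, 0.003]
ft_force: [-0.4, -0.7, 0.6]
width: 87.8
```

```bash
python3 - <<'E'
from h import *
to((443,-354,16),tool(down(-.055)))
E
```

```text
n 1 dist [-12.5 -11.  -23.3] rot [0.006 0.003 0.024]
[-11.3, -12.3, 23.2, 0.006, 0.003, 0.024]
```

Emit:
move_arm --pt "-6 -6 0 0.003 0.001 0.012" --pt "-5 -6 0 0.003 0.001 0.012" --pt "0 0 0 0 0 0"

```text
t: 4.05
ee_pos: [443.9, -353.3, 41.0]
orientation: [2.279, 2.16, -0.001]
ft_force: [-0.3, -0.8, -0.2]
width: 87.9
```

```bash
python3 - <<'E'
from h import *
to((443,-354,15),tool(down(-.055)))
E
```

```text
n 1 dist [ -0.9  -0.7 -26. ] rot [0.001 0.002 0.001]
[-0.7, -0.9, 26.0, 0.001, 0.002, 0.001]
```

Emit:
move_arm --pt "-1 -1 9 0 0 0" --pt "0 0 8 0 0 0" --pt "0 0 7 0 0 0" --pt "0 0 2 0 0 0" --pt "0 0 0 0 0 0"

```text
t: 4.47
ee_pos: [443.2, -356.6, 14.7]
orientation: [2.279, 2.153, -0.0]
ft_force: [0.1, 0.2, 0.1]
width: 87.6
```

```bash
python3 - <<'E'
from h import *
from workcell import eyes
to((443,-354,14),tool(down(-.055)))
d=eyes.get_image("wrist");cv2.imwrite("pics/w3.png",d["frame"][:,:,::-1])
E
```

```text
n 1 dist [-0.2  2.6 -0.7] rot [ 0.004  0.004 -0.002]
[2.6, -0.3, 0.7, 0.004, 0.004, -0.002]
```

View pics/w3.png

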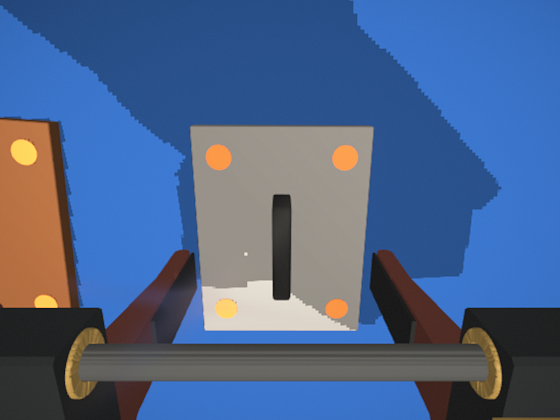

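The handle (282,247) is centred between the fingertips (row ~250). Closing.

Emit:
move_arm --pt "2.5 0 0 0 0 0" --pt "0 0 0 0 0 0" --pt "0 0 0 0 0 0" --pt "0 0 0 0 0 0" --pt "0 0 0 0 0 0" --hand 1

```text
t: 4.93
ee_pos: [443.7, -353.6, 15.0]
orientation: [2.279, 2.154, -0.0]
ft_force: [0.8, 0.3, 0.1]
width: 57.8
```

Emit:
move_arm --pt "0 0 0 0 0 0" --pt "0 0 0 0 0 0" --pt "0 0 0 0 0 0"

```text
t: 5.18
ee_pos: [444.0, -353.8, 15.4]
orientation: [2.278, 2.154, -0.0]
ft_force: [0.2, -0.4, 0.8]
width: 37.7
```

Emit:
move_arm --pt "0 0 0 0 0 0" --pt "0 0 0 0 0 0" --pt "0 0 0 0 0 0" --pt "0 0 0 0 0 0" --pt "0 0 0 0 0 0"

```text
t: 5.6
ee_pos: [444.1, -353.9, 15.6]
orientation: [2.278, 2.153, -0.0]
ft_force: [-0.1, -0.1, 0.3]
width: 4.7
```

Emit:
move_arm --pt "0 0 0 0 0 0" --pt "0 0 0 0 0 0"

```text
t: 5.77
ee_pos: [444.1, -353.9, 15.5]
orientation: [2.278, 2.153, -0.0]
ft_force: [0.7, 0.7, -0.2]
width: 0.5
```

Width 0.5: nothing is held. I'll look.

```bash
python3 - <<'E'
from h import *
from workcell import eyes
for n in ["wrist","top"]:
    d=eyes.get_image(n);np.savez(f"pics/{n}4.npz",**d);cv2.imwrite(f"pics/{n}4.png",d["frame"][:,:,::-1])
    P=cloud(d)
    if n=="wrist":
        q=P[(d["frame"].max(2)<70)]; print(P[200:300:10,282].round(1)); print(P[200,230:340:10].round(1))
f=cv2.imread("pics/top4.png")[170:330,330:480]; cv2.imwrite("pics/top4c.png",cv2.resize(f,None,fx=3.5,fy=3.5,interpolation=cv2.INTER_CUBIC))
E
```

```text
[[ 445.2 -327.7   14.2]
 [ 445.2 -328.    32.1]
 [ 444.9 -332.1   35.9]
 [ 444.6 -337.7   35.7]
 [ 444.3 -343.2   35.8]
 [ 444.  -348.9   35.8]
 [ 444.2 -345.    56.1]
 [ 444.  -347.6   61.1]
 [ 443.7 -351.9   62.7]
 [ 443.5 -355.9   64.6]]
[[ 415.1 -327.2    9.9]
 [ 420.9 -327.5   10.1]
 [ 426.9 -327.4   11.8]
 [ 432.5 -328.    10.6]
 [ 438.3 -328.2   11.3]
 [ 444.1 -327.9   13.5]
 [ 449.8 -329.1   10.3]
 [ 455.6 -329.3   10.7]
 [ 461.4 -329.7   10.4]
 [ 467.  -329.8   11.4]
 [ 472.9 -330.3   10.6]]
```

View pics/wrist4.png

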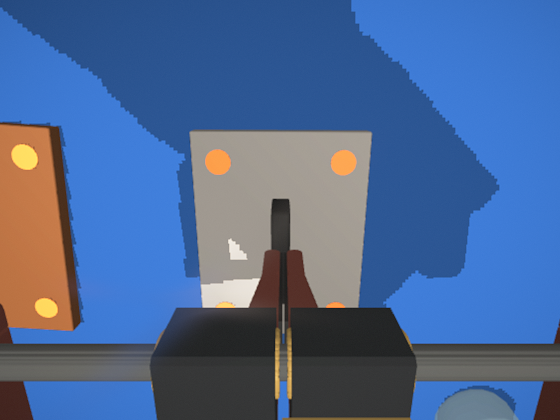

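View pics/top4c.png

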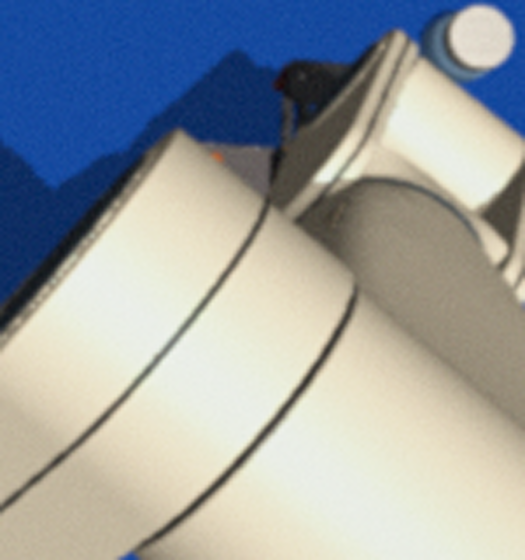

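```bash
python3 - <<'E'
from h import *
from workcell import ctrl
o=ctrl.get_obs(); print(o["ee_pos"],o["width"],o["qpos"])
d=dict(np.load("pics/wrist4.npz"));P=cloud(d); print(d["cam_to_world"].round(2).tolist())
for r in range(230,310,6): print(r,[P[r,c].round(0).tolist() for c in (262,268,274,280,284,288,294)])
f=d["frame"][180:330,220:350,::-1]; cv2.imwrite("pics/w4c.png",cv2.resize(f,None,fx=4,fy=4,interpolation=cv2.INTER_NEAREST))
E
```

```text
[ 444.07259287 -353.94164528   15.55643967] 0.26484252656174134 [-6.93341287e-01  5.94360674e-01  1.85455208e+00 -1.43823498e-03
  6.85614753e-01 -6.36033347e-01]
[[1.0, -0.05, -0.01, 447.86], [-0.06, -0.95, -0.3, -271.68], [0.01, 0.3, -0.95, 208.95], [0.0, 0.0, 0.0, 1.0]]
230 [[432.0, -347.0, 11.0], [436.0, -346.0, 12.0], [441.0, -337.0, 37.0], [444.0, -337.0, 37.0], [446.0, -337.0, 37.0], [448.0, -337.0, 37.0], [451.0, -347.0, 11.0]]
236 [[432.0, -350.0, 11.0], [436.0, -350.0, 11.0], [440.0, -340.0, 37.0], [443.0, -340.0, 37.0], [445.0, -340.0, 37.0], [448.0, -340.0, 38.0], [451.0, -351.0, 12.0]]
242 [[432.0, -354.0, 11.0], [435.0, -354.0, 12.0], [440.0, -343.0, 37.0], [443.0, -344.0, 37.0], [445.0, -343.0, 38.0], [447.0, -344.0, 37.0], [451.0, -355.0, 11.0]]
248 [[431.0, -358.0, 10.0], [435.0, -359.0, 10.0], [440.0, -347.0, 37.0], [443.0, -347.0, 37.0], [445.0, -348.0, 36.0], [447.0, -348.0, 36.0], [451.0, -359.0, 11.0]]
254 [[431.0, -363.0, 9.0], [438.0, -343.0, 53.0], [440.0, -344.0, 52.0], [443.0, -346.0, 48.0], [445.0, -345.0, 50.0], [447.0, -344.0, 52.0], [450.0, -344.0, 52.0
[... 800 characters left out ...]
0, 82.0], [449.0, -343.0, 82.0]]
290 [[436.0, -343.0, 86.0], [439.0, -343.0, 85.0], [441.0, -344.0, 85.0], [443.0, -345.0, 83.0], [445.0, -345.0, 83.0], [447.0, -343.0, 87.0], [449.0, -343.0, 86.0]]
296 [[437.0, -343.0, 90.0], [439.0, -343.0, 90.0], [441.0, -343.0, 90.0], [443.0, -345.0, 88.0], [445.0, -345.0, 88.0], [446.0, -344.0, 90.0], [449.0, -344.0, 90.0]]
302 [[437.0, -343.0, 94.0], [439.0, -343.0, 95.0], [441.0, -343.0, 95.0], [443.0, -344.0, 93.0], [445.0, -345.0, 92.0], [446.0, -344.0, 94.0], [449.0, -343.0, 96.0]]
308 [[440.0, -321.0, 133.0], [442.0, -320.0, 134.0], [443.0, -321.0, 132.0], [443.0, -345.0, 96.0], [445.0, -345.0, 96.0], [446.0, -344.0, 98.0], [448.0, -321.0, 133.0]]
```

View pics/w4c.png

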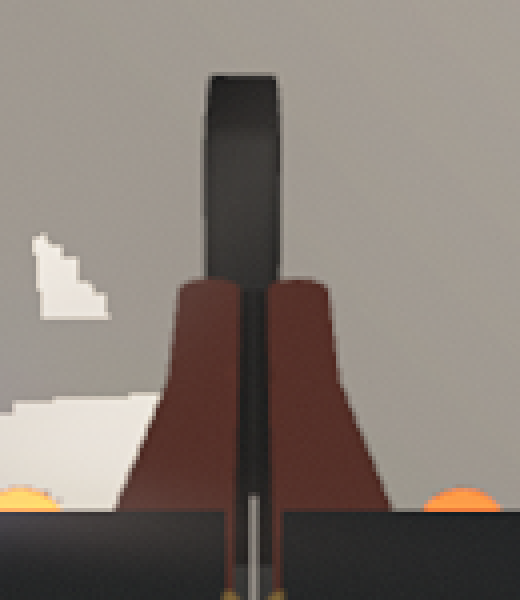

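The wrist view at (283,250) shows the shut fingertips at z≈49 by depth. The same image puts the handle top at 36 and the plate at 10, both correct, yet the reported TCP is z=15.5. So the real tips sit about 33 mm behind the reported TCP, and the fingers closed above the handle. I'll reopen, descend by measured tip height, and watch the force.

Emit:
move_arm --pt "0 0 0 0 0 0" --pt "0 0 0 0 0 0" --pt "0 0 0 0 0 0" --pt "0 0 0 0 0 0" --pt "0 0 0 0 0 0" --hand -1

```text
t: 6.28
ee_pos: [444.1, -353.9, 15.5]
orientation: [2.278, 2.153, -0.0]
ft_force: [1.1, 0.2, 0.0]
width: 30.7
```

Emit:
move_arm --pt "0 0 0 0 0 0" --pt "0 0 0 0 0 0" --pt "0 0 0 0 0 0"

```text
t: 6.53
ee_pos: [444.0, -353.9, 15.5]
orientation: [2.278, 2.153, -0.0]
ft_force: [0.3, -0.1, 0.8]
width: 50.5
```

```bash
python3 - <<'E'
from h import *
from workcell import eyes
d=eyes.get_image("scene");np.savez("pics/s5.npz",**d)
f=d["frame"][50:200,180:330,::-1]; cv2.imwrite("pics/s5.png",cv2.resize(f,None,fx=4,fy=4,interpolation=cv2.INTER_CUBIC))
to((443.3,-354,0),tool(down(-.055)))
d=eyes.get_image("wrist");P=cloud(d)
for c in (178,182,186,190,382,386,390):
  col=[(r,P[r,c].round(0).tolist()) for r in range(244,268,4)]; print(c,col)
E
```

```text
n 1 dist [ -0.8  -0.1 -15.5] rot [ 0.005  0.005 -0.001]
[-0.1, -0.8, 15.5, 0.005, 0.005, -0.001]
178 [(244, [378.0, -357.0, 1.0]), (248, [378.0, -359.0, 0.0]), (252, [378.0, -362.0, 2.0]), (256, [377.0, -365.0, 0.0]), (260, [377.0, -368.0, 1.0]), (264, [376.0, -370.0, 1.0])]
182 [(244, [380.0, -357.0, 0.0]), (248, [380.0, -360.0, 0.0]), (252, [380.0, -362.0, 2.0]), (256, [380.0, -365.0, 1.0]), (260, [379.0, -368.0, 1.0]), (264, [379.0, -370.0, 2.0])]
186 [(244, [383.0, -357.0, -0.0]), (248, [383.0, -359.0, 1.0]), (252, [382.0, -362.0, 1.0]), (256, [382.0, -365.0, 1.0]), (260, [382.0, -368.0, 1.0]), (264, [381.0, -371.0, 1.0])]
190 [(244, [386.0, -357.0, 1.0]), (248, [385.0, -360.0, 1.0]), (252, [385.0, -363.0, -0.0]), (256, [385.0, -365.0, 1.0]), (260, [384.0, -368.0, 1.0]), (264, [384.0, -371.0, 0.0])]
382 [(244, [507.0, -364.0, 0.0]), (248, [507.0, -367.0, 1.0]), (252, [507.0, -370.0, 0.0]), (256, [507.0, -373.0, -1.0]), (260, [507.0, -375.0, 1.0]), (264, [507.0, -378.0, 1.0])]
386 [(244, [509.0, -364.0, 1.0]), (248, [509.0, -367.0, 0.0]), (252, [509.0, -369.0, 2.0]), (256, [509.0, -372.0, 1.0]), (260, [509.0, -375.0, 2.0]), (264, [510.0, -378.0, 0.0])]
390 [(244, [512.0, -365.0, 0.0]), (248, [512.0, -367.0, 1.0]), (252, [512.0, -370.0, 1.0]), (256, [512.0, -373.0, 1.0]), (260, [512.0, -375.0, 1.0]), (264, [512.0, -379.0, 0.0])]
```

View pics/s5.png

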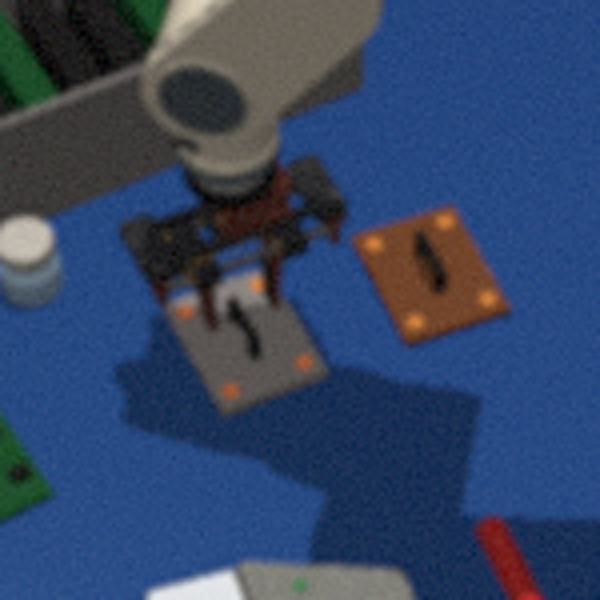

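The scene crop agrees: tips at about (208,322) and (272,300) hang in the air above the plate, straddling the handle. Lowering.

Emit:
move_arm --pt "0 -0.8 8 0.005 0.005 0" --pt "0 0 8 0 0 0" --pt "0 0 8 0 0 0" --pt "0 0 3 0 0 0" --pt "0 0 0 0 0 0"

```text
t: 7.05
ee_pos: [443.1, -353.8, -14.6]
orientation: [-2.282, -2.158, -0.0]
ft_force: [-0.5, 0.8, -0.8]
width: 87.4
```

```bash
python3 - <<'E'
from h import *
from workcell import eyes
to((443.3,-354,-20),tool(down(-.055)))
d=eyes.get_image("wrist");P=cloud(d);np.savez("pics/w6.npz",**d);cv2.imwrite("pics/w6.png",d["frame"][:,:,::-1])
E
```

```text
n 1 dist [ 0.2 -0.2 -5.4] rot [-0.001 -0.001 -0.001]
[-0.1, 0.2, 5.4, -0.001, -0.001, -0.001]
```

View pics/w6.png

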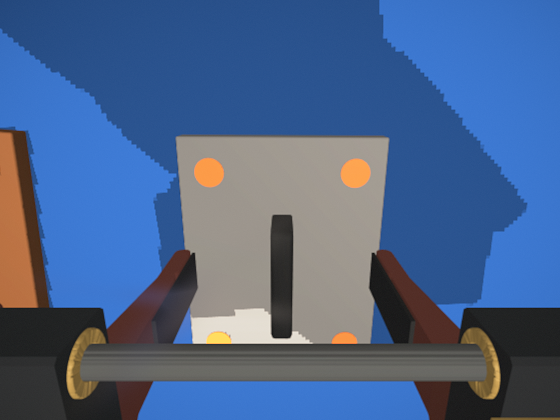

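Reported z is -14.6 with no contact, which confirms the offset. Next I'll check the open tips' height by depth before the last few mm.

```bash
python3 - <<'E'
from h import *
d=dict(np.load("pics/w6.npz"));P=cloud(d)
for c in (180,184,188,192,378,384,388):
  print(c,[(r,P[r,c].round(0).tolist()) for r in range(248,268,3)])
E
```

```text
180 [(248, [388.0, -347.0, 1.0]), (251, [394.0, -341.0, 18.0]), (254, [395.0, -341.0, 22.0]), (257, [396.0, -341.0, 26.0]), (260, [397.0, -341.0, 30.0]), (263, [397.0, -341.0, 32.0]), (266, [399.0, -341.0, 36.0])]
184 [(248, [393.0, -343.0, 10.0]), (251, [395.0, -342.0, 17.0]), (254, [397.0, -341.0, 23.0]), (257, [398.0, -341.0, 26.0]), (260, [399.0, -341.0, 29.0]), (263, [399.0, -342.0, 30.0]), (266, [399.0, -343.0, 32.0])]
188 [(248, [395.0, -343.0, 11.0]), (251, [398.0, -341.0, 20.0]), (254, [398.0, -341.0, 22.0]), (257, [399.0, -342.0, 23.0]), (260, [448.0, -273.0, 179.0]), (263, [399.0, -344.0, 27.0]), (266, [400.0, -344.0, 30.0])]
192 [(248, [397.0, -344.0, 9.0]), (251, [397.0, -345.0, 11.0]), (254, [399.0, -343.0, 18.0]), (257, [400.0, -343.0, 21.0]), (260, [400.0, -344.0, 23.0]), (263, [400.0, -346.0, 22.0]), (266, [400.0, -347.0, 23.0])]
378 [(248, [492.0, -348.0, 11.0]), (251, [490.0, -346.0, 18.0]), (254, [489.0, -346.0, 22.0]), (257, [489.0, -347.0, 25.0]), (260, [488.0, -347.0, 26.0]), (263, [488.0, -348.0, 29.0]), (266, [487.0, -349.0, 30.0])]
384 [(248, [498.0, -353.0, 0.0]), (251, [493.0, -346.0, 19.0]), (254, [492.0, -346.0, 23.0]), (257, [491.0, -346.0, 26.0]), (260, [490.0, -346.0, 29.0]), (263, [490.0, -347.0, 31.0]), (266, [489.0, -346.0, 36.0])]
388 [(248, [501.0, -353.0, 0.0]), (251, [495.0, -347.0, 18.0]), (254, [494.0, -346.0, 22.0]), (257, [493.0, -346.0, 26.0]), (260, [492.0, -347.0, 29.0]), (263, [491.0, -346.0, 32.0]), (266, [490.0, -346.0, 35.0])]
```

Emit:
move_arm --pt "0 0 4 0 0 0" --pt "0 0 0 0 0 0" --pt "0 0 0 0 0 0" --pt "0 0 0 0 0 0" --pt "0 0 0 0 0 0" --hand 1

```text
t: 7.52
ee_pos: [443.1, -353.8, -18.9]
orientation: [-2.282, -2.157, -0.0]
ft_force: [0.5, -1.0, 0.7]
width: 58.0
```

Emit:
move_arm --pt "0 0 0 0 0 0" --pt "0 0 0 0 0 0" --pt "0 0 0 0 0 0" --pt "0 0 0 0 0 0" --pt "0 0 0 0 0 0"

```text
t: 7.93
ee_pos: [443.6, -354.2, -18.1]
orientation: [2.283, 2.158, 0.0]
ft_force: [-0.7, 0.2, 0.0]
width: 24.8
```

Emit:
move_arm --pt "0 0 0 0 0 0" --pt "0 0 0 0 0 0" --pt "0 0 0 0 0 0" --pt "0 0 0 0 0 0" --pt "0 0 0 0 0 0"

```text
t: 8.35
ee_pos: [443.6, -354.2, -17.9]
orientation: [2.283, 2.158, 0.0]
ft_force: [-0.3, 0.8, -0.0]
width: 9.9
```

Gripped at 9.9 mm. In tool axes the cover's underside lies 17.9 mm behind the reported TCP. Lifting, then checking.

Emit:
move_arm --pt "0 0 -10 0 0 0" --pt "0 0 -20 0 0 0" --pt "0 0 -30 0 0 0" --pt "0 0 -35 0 0 0" --pt "0 0 -35 0 0 0"

```text
t: 8.77
ee_pos: [437.6, -349.3, 109.3]
orientation: [-2.269, -2.145, 0.003]
ft_force: [0.5, -0.6, -2.7]
width: 10.0
```

Emit:
move_arm --pt "0 0 -35 0 0 0" --pt "0 0 -30 0 0 0" --pt "0 0 0 0 0 0"

```text
t: 9.02
ee_pos: [440.2, -351.4, 185.2]
orientation: [-2.275, -2.151, 0.001]
ft_force: [1.2, -0.3, -1.1]
width: 9.7
```

```bash
cat >> h.py <<'E'
def dots(n,save,zmin=-1e9,zmax=1e9,minA=4):
    from workcell import eyes
    d=eyes.get_image(n);np.savez(f"pics/{save}.npz",**d);cv2.imwrite(f"pics/{save}.png",d["frame"][:,:,::-1])
    P=cloud(d); m=orange(d); k,l,s,c=cv2.connectedComponentsWithStats(m); out=[]
    for i in range(1,k):
        p=np.median(P[l==i],0)
        if s[i,4]>=minA and zmin<p[2]<zmax: out.append((c[i],s[i,4],p)); print(n,np.round(c[i],1),s[i,4],np.round(p,1))
    return out
E
python3 - <<'E'
from h import *
from workcell import ctrl
o=ctrl.get_obs();print(o["ee_pos"],o["orientation"],o["ft_force"],o["width"])
dots("wrist","w7",0,300); dots("top","t7",30,300)
E
```

```text
[ 440.22313914 -351.42072787  185.18087643] [-2.27540287e+00 -2.15089960e+00  1.39177029e-03] [ 1.2334313  -0.30094657 -1.1081064 ] 9.740016589986366
wrist [116.6 172.2] 10209 [ 268.  -331.9   10.9]
wrist [208.1 173.3] 713 [ 408.5 -301.9  214.9]
wrist [357.9 173.5] 691 [ 478.3 -305.9  214.3]
top [249.5 170.5] 14 [584.   85.5 101.4]
top [284.3 178.1] 13 [565.7  -6.3  99.4]
top [245.  194.2] 10 [526.4  98.6  67.2]
top [279.3 201.9] 12 [506.2   6.2  65.3]
top [408.6 205.9] 29 [ 478.  -305.5  211.9]
top [407.4 235.4] 33 [ 406.4 -300.1  211. ]
```

View pics/w7.png

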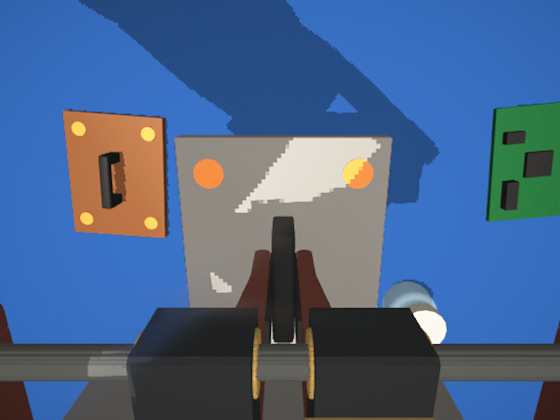

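The cover is held level, its dots at (208,173) and (358,174) at z≈214 as expected. I'll stop short of the bay so the wrist camera can measure it from a standstill.

```bash
python3 - <<'E'
from h import *
to((545,-80,300),tool(down(-.055)))
E
```

```text
n 8 dist [107.  269.6 119.8] rot [-0.014 -0.01  -0.001]
[34.6, 11.3, -14.8, -0.002, -0.001, -0.0]
[34.5, 11.3, -14.8, -0.002, -0.001, -0.0]
[34.5, 11.3, -14.8, -0.002, -0.001, -0.0]
[34.5, 11.3, -14.8, -0.002, -0.001, -0.0]
[34.5, 11.4, -14.9, -0.002, -0.001, -0.0]
[34.4, 11.4, -14.9, -0.002, -0.001, -0.0]
[34.4, 11.4, -14.9, -0.002, -0.001, -0.0]
[34.4, 11.5, -15.0, -0.002, -0.001, -0.0]
```

Emit:
move_arm --pt "20 7 -15 -0.002 -0.001 0" --pt "30 10 -15 -0.002 -0.001 0" --pt "34 11 -15 -0.002 -0.001 0" --pt "34 11 -15 -0.002 -0.001 0" --pt "34 11 -15 -0.002 -0.001 0"

```text
t: 9.53
ee_pos: [489.5, -197.8, 244.8]
orientation: [-2.273, -2.127, 0.01]
ft_force: [1.0, 0.2, -2.5]
width: 10.1
```

Emit:
move_arm --pt "34 11 -15 -0.002 -0.001 0" --pt "34 11 -15 -0.002 -0.001 0" --pt "30 11 -10 0 0 0" --pt "10 5 -5 0 0 0" --pt "0 0 0 0 0 0"

```text
t: 9.95
ee_pos: [533.4, -81.2, 283.3]
orientation: [-2.26, -2.125, 0.02]
ft_force: [-0.2, 0.3, -2.0]
width: 9.7
```

Emit:
move_arm --pt "0 0 0 0 0 0" --pt "0 0 0 0 0 0" --pt "0 0 0 0 0 0"

```text
t: 10.2
ee_pos: [530.2, -82.4, 278.1]
orientation: [-2.255, -2.122, 0.029]
ft_force: [0.4, -0.0, -2.8]
width: 9.7
```

```bash
python3 - <<'E'
from h import *
dots("wrist","w8",0,350)
E
```

```text
wrist [278.2   3.7] 88 [526.4  95.   65.2]
wrist [339.6   3.5] 100 [584.6  82.4 100.3]
wrist [265.3  99.1] 97 [506.4   3.2  65.5]
wrist [321.4 107.5] 117 [564.8  -9.1 100.3]
wrist [208.1 173.3] 715 [499.8 -33.1 309.6]
wrist [357.7 173.4] 712 [569.5 -37.4 306.5]
wrist [120.6 319.4] 1742 [ 253.7 -298.3   11.2]
wrist [126.9 340.2] 13 [ 261.  -338.1   11.2]
```

View pics/w8.png

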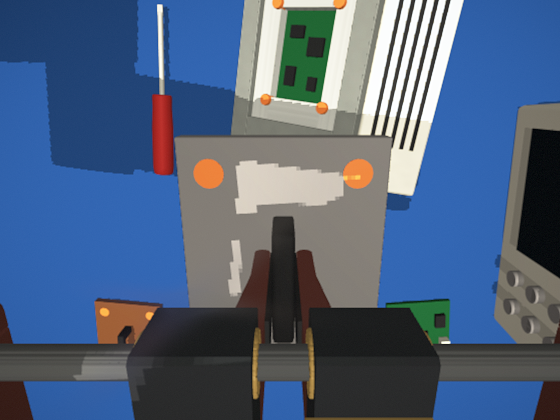

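Wrist view at rest: bay clips at (278,4), (340,4), (265,99) and (321,108), giving yaw -0.212. The centre agrees with the top and scene views within 3 mm. Now I'll compute the bay pose and the hover move.

```bash
cat >> h.py <<'E'
Bay=np.array([547.5,44.,77.5]); BF=down(-.212,np.pi/6); BM=BF.as_matrix(); BT=tool(BF)
def tcp_for(h,dx=0,dy=0,off=17.9):  # cover underside h above ledge
    return Bay+BM@np.array([dx,dy,h-off])
E
python3 - <<'E'
from h import *
from workcell import ctrl
o=ctrl.get_obs(); Rt=R.from_rotvec(o["orientation"]); print("cover centre top est",o["ee_pos"]+Rt.apply([0,0,-27.9]), "dots mid", o["ee_pos"]+Rt.apply([48,0,-27.9]))
s=to(tcp_for(120),BT); s=to(tcp_for(45),BT,s,step=25)
E
```

```text
cover centre top est [531.23250552 -83.14618953 305.86076668] dots mid [534.18583982 -35.2442776  306.68820267]
n 5 dist [ -32.4  137.3 -112.1] rot [-0.57  -0.053  0.144]
[26.6, -7.1, 23.2, -0.114, -0.011, 0.029]
[26.6, -10.4, 21.9, -0.114, -0.011, 0.029]
[26.5, -13.6, 20.3, -0.114, -0.011, 0.029]
[26.3, -16.6, 18.3, -0.114, -0.011, 0.029]
[25.9, -19.3, 16.0, -0.114, -0.011, 0.029]
n 3 dist [ 36.7  -7.9 -65. ] rot [0. 0. 0.]
[-0.0, -0.0, 25.0, 0.0, 0.0, 0.0]
[-0.0, -0.0, 25.0, 0.0, 0.0, 0.0]
[-0.0, -0.0, 25.0, 0.0, 0.0, 0.0]
```

```bash
sed -i 's/547.5,44.,77.5/547.6,43.4,77.5/' h.py; python3 - <<'E'
from h import *
s=to(tcp_for(120),BT,step=25,rs=.08)
E
```

```text
n 8 dist [ -32.3  136.7 -112.1] rot [-0.57  -0.053  0.144]
[16.6, -4.4, 14.5, -0.071, -0.007, 0.018]
[16.6, -5.7, 14.0, -0.071, -0.007, 0.018]
[16.5, -7.0, 13.5, -0.071, -0.007, 0.018]
[16.5, -8.2, 12.8, -0.071, -0.007, 0.018]
[16.4, -9.4, 12.1, -0.071, -0.007, 0.018]
[16.3, -10.6, 11.3, -0.071, -0.007, 0.018]
[16.2, -11.6, 10.4, -0.071, -0.007, 0.018]
[16.0, -12.6, 9.4, -0.071, -0.007, 0.018]
```

Emit:
move_arm --pt "16.6 -4.4 14.5 -0.07 -0.007 0.018" --pt "16.6 -5.7 14 -0.07 -0.007 0.018" --pt "16.5 -7 13.5 -0.07 -0.007 0.018" --pt "16.5 -8 13 -0.07 -0.007 0.018" --pt "16.4 -9.4 12 -0.07 -0.007 0.018"

```text
t: 10.67
ee_pos: [514.2, -4.8, 207.0]
orientation: [2.202, 1.852, 0.295]
ft_force: [0.9, -0.5, -2.7]
width: 9.8
```

```bash
python3 - <<'E'
from h import *
s=to(tcp_for(120),BT,step=25,rs=.08)
E
```

```text
n 3 dist [-16.5  58.9 -41.1] rot [-0.201 -0.011  0.038]
[18.5, -12.6, 10.1, -0.067, -0.004, 0.013]
[18.3, -13.5, 9.2, -0.067, -0.004, 0.013]
[18.2, -14.3, 8.2, -0.067, -0.004, 0.013]
```

Emit:
move_arm --pt "18.5 -12.5 10 -0.067 -0.004 0.013" --pt "18.3 -13.5 9 -0.067 -0.004 0.013" --pt "18 -14 8 -0.067 -0.004 0.013" --pt "0 0 0 0 0 0"

```text
t: 11.0
ee_pos: [494.9, 33.9, 171.6]
orientation: [2.132, 1.72, 0.397]
ft_force: [-0.7, -0.1, -2.7]
width: 10.2
```

```bash
python3 - <<'E'
from h import *
s=to(tcp_for(55),BT,step=20)
dots("wrist","w9",0,350);dots("top","t9",30,350)
E
```

```text
n 4 dist [ 34.6  13.4 -61.9] rot [-0.053  0.014  0.003]
[5.3, -0.1, 17.2, -0.013, 0.004, 0.001]
[5.3, -0.3, 17.3, -0.013, 0.004, 0.001]
[5.2, -0.6, 17.3, -0.013, 0.004, 0.001]
[5.2, -0.8, 17.3, -0.013, 0.004, 0.001]
wrist [239.4 112.8] 173 [524.7  97.7  65. ]
wrist [326.8 112.6] 168 [583.4  85.7  99.8]
wrist [207.9 173.3] 702 [462.4  90.2 181.1]
wrist [357.5 173.3] 681 [523.4  77.2 212.7]
wrist [255.2 342. ] 4 [440.5  78.8 282.5]
wrist [254.6 373.5] 182 [437.6  74.7 286.5]
wrist [311.1 348.7] 7 [450.5  75.9 289.1]
wrist [311.5 376. ] 142 [447.8  72.5 292.3]
top [249.5 170.5] 14 [583.7  85.7 100.5]
top [284.3 178.1] 13 [565.7  -6.3  99.3]
top [247.8 184.2] 16 [523.5  80.  212.9]
top [287.6 193.5] 31 [504.2 -16.3 214. ]
top [267.1 204.7] 12 [460.1  29.7 314.5]
top [273.  205.6] 5 [459.5  17.  303.2]
top [243.2 210.9] 19 [464.   92.5 182.6]
top [281.9 220.5] 27 [443.   -3.  182.6]
```

View pics/w9.png

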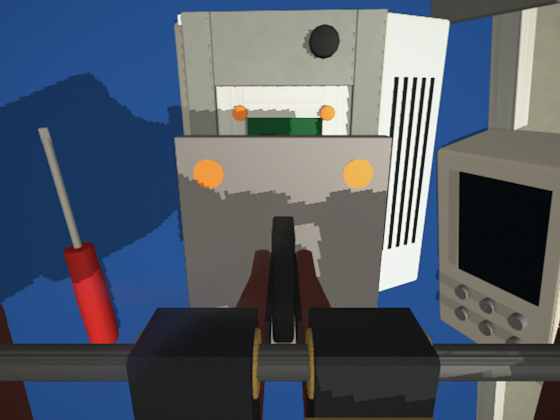

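The wrist view now shows the plate's left dots (208,173), (358,173) and the bay's left clips (239,113), (327,113) together. I'll use their relative positions as I come down.

```bash
sed -i 's/547.6,43.4,77.5/547.2,43.9,77.5/' h.py; python3 - <<'E'
from h import *
s=to(tcp_for(35),BT,step=20)
E
```

```text
n 5 dist [ 41.5  12.2 -81.2] rot [-0.052  0.013  0.005]
[4.4, -0.6, 17.9, -0.01, 0.003, 0.001]
[4.3, -0.8, 17.9, -0.01, 0.003, 0.001]
[4.3, -1.0, 17.9, -0.01, 0.003, 0.001]
[4.2, -1.2, 17.9, -0.01, 0.003, 0.001]
[4.2, -1.3, 17.9, -0.01, 0.003, 0.001]
```

Emit:
move_arm --pt "4.4 -0.6 18 -0.01 0.003 0.001" --pt "4.3 -0.8 18 -0.01 0.003 0.001" --pt "4.3 -1 18 -0.01 0.003 0.001" --pt "4.2 -1.2 15 -0.01 0.003 0.001" --pt "4 -1.3 10 -0.01 0.003 0.001"

```text
t: 11.52
ee_pos: [545.9, 41.2, 107.3]
orientation: [2.098, 1.682, 0.467]
ft_force: [0.4, -0.8, -2.0]
width: 9.7
```

Emit:
move_arm --pt "0 0 0 0 0 0"

```text
t: 11.6
ee_pos: [547.5, 39.8, 106.4]
orientation: [2.098, 1.681, 0.465]
ft_force: [-0.5, -0.3, -1.8]
width: 10.0
```

```bash
cat > rel.py <<'E'
from h import *
from workcell import ctrl
import sys
o=ctrl.get_obs(); tag=sys.argv[1]
L=dots("wrist",tag,0,250,20)
def b(p): return BM.T@(p-Bay)
for c,a,p in L: print(np.round(c,0),"bay",b(p).round(1))
Rt=R.from_rotvec(o["orientation"]); C=o["ee_pos"]+Rt.apply([0,0,-17.9])
print("t",o["t"],"F",o["ft_force"],"kin cover origin in bay",b(C).round(1),"rot err to BT",(Rt.inv()*BT).as_rotvec().round(3))
to(tcp_for(float(sys.argv[2])),BT,step=float(sys.argv[3]))
E
python3 rel.py w10 25 10
```

```text
wrist [207.9 173.2] 700 [514.6  96.1 113.9]
wrist [357.4 173.3] 684 [573.2  83.  149.6]
wrist [255.7 343.5] 29 [486.   84.1 213.8]
wrist [254.6 374.8] 163 [482.6  80.6 217.5]
wrist [311.6 375.7] 126 [492.6  78.4 223.9]
[208. 173.] bay [-18.9  44.2  52.9]
[357. 173.] bay [51.  43.7 53.9]
[256. 344.] bay [  9.   26.4 152.2]
[255. 375.] bay [  8.7  22.3 156.7]
[312. 376.] bay [ 20.7  22.2 157.1]
t 11.6 F [-0.5336294  -0.33958881 -1.78862144] kin cover origin in bay [15.3 -4.  42.4] rot err to BT [ 0.012  0.    -0.008]
n 3 dist [ -3.8   5.1 -23.5] rot [ 0.012  0.001 -0.008]
[1.4, -5.4, 5.9, 0.004, 0.0, -0.003]
[1.4, -5.3, 5.9, 0.004, 0.0, -0.003]
[1.4, -5.3, 6.0, 0.004, 0.0, -0.003]
```

View pics/w10.png

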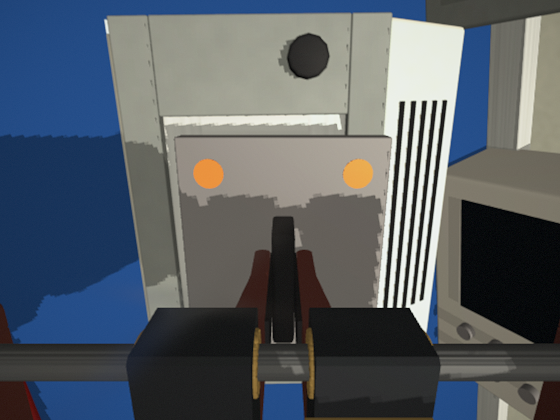

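The plate is about 15 mm too far up-slope (pocket edge at column ~165 against plate edge at 177). I'll correct laterally at this height before lowering.

Emit:
move_arm --pt "2 -8 0 0.006 0 -0.004" --pt "2 -8 0 0.006 0 -0.004" --pt "0 0 0 0 0 0" --pt "0 0 0 0 0 0"

```text
t: 11.98
ee_pos: [536.4, 44.2, 101.7]
orientation: [2.099, 1.69, 0.453]
ft_force: [0.0, 0.3, -1.9]
width: 9.7
```

```bash
python3 rel.py w11 20 10
```

```text
wrist [207.9 173.2] 698 [503.4 100.5 109.4]
wrist [357.4 173.2] 685 [562.4  87.6 144.4]
wrist [254.6 374.8] 160 [472.5  85.  213.2]
wrist [311.6 376.1] 129 [482.4  82.6 219.5]
[208. 173.] bay [-31.5  46.1  55. ]
[357. 173.] bay [38.3 45.9 55.1]
[255. 375.] bay [ -2.9  24.4 158.4]
[312. 376.] bay [  9.1  24.2 158.7]
t 11.9833 F [ 0.03163325  0.34376711 -1.877561  ] kin cover origin in bay [ 2.9 -1.9 44.2] rot err to BT [ 0.002  0.003 -0.002]
n 3 dist [  9.9  -0.1 -22.3] rot [ 0.002  0.003 -0.002]
[0.7, -1.0, 8.1, 0.001, 0.001, -0.001]
[0.7, -0.9, 8.1, 0.001, 0.001, -0.001]
[0.7, -0.9, 8.1, 0.001, 0.001, -0.001]
```

View pics/w11.png

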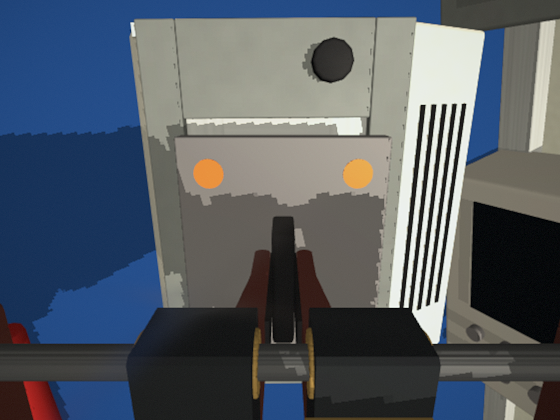

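```bash
cat > proj.py <<'E'
from h import *
import sys
d=dict(np.load(f"pics/{sys.argv[1]}.npz")); T=np.linalg.inv(d["cam_to_world"])
for q in [(-53.5,68.5,8),(53.5,68.5,8),(-53.5,68.5,0),(53.5,68.5,0),(0,98,8)]:
    p=T[:3,:3]@(Bay+BM@np.array(q))+T[:3,3]; print(q,(p[0]/p[2]*d["fx"]+d["cx"]).round(1),(p[1]/p[2]*d["fy"]+d["cy"]).round(1), "mm/px",(p[2]/d["fx"]).round(2))
f=d["frame"][80:160,150:410,::-1]; cv2.imwrite("pics/c.png",cv2.resize(f,None,fx=3,fy=3,interpolation=cv2.INTER_NEAREST))
P=cloud(d); B=(P-Bay)@BM
for r in (116,118,120,122,126,130): print(r,B[r,280].round(1),B[r,240].round(1))
for c in (170,178,182,186,188,190,360,362,364,366,368,370,374): print(c,B[126,c].round(1))
E
python3 proj.py w11
```

```text
(-53.5, 68.5, 8) 183.2 118.1 mm/px 0.57
(53.5, 68.5, 8) 369.6 117.9 mm/px 0.57
(-53.5, 68.5, 0) 186.7 117.4 mm/px 0.6
(53.5, 68.5, 0) 366.5 117.1 mm/px 0.6
(0, 98, 8) 276.1 62.6 mm/px 0.55
116 [ 2.  69.7  8.9] [-20.7  69.7   9.4]
118 [ 2.  68.5  7.8] [-20.8  68.6   9. ]
120 [ 2.  67.   0.9] [-21.7  67.    1.3]
122 [ 2.  65.9  2.2] [-21.7  65.9   2. ]
126 [ 2.  63.4 -0. ] [-21.9  63.5   1.2]
130 [ 2.  61.4  3.4] [-21.9  61.3   1.8]
170 [-61.2  64.2   8.8]
178 [-56.4  64.2   9.8]
182 [-54.4  64.1   8.6]
186 [-54.3  63.5   0.4]
188 [-53.   63.6   0.8]
190 [-51.8  63.6   0.8]
360 [49.6 63.5  1.6]
362 [51.  63.4  1. ]
364 [52.2 63.4  1. ]
366 [53.4 63.4  0.9]
368 [53.  63.9  7.8]
370 [53.9 64.   8.6]
374 [56.  64.1  9.4]
```

View pics/c.png

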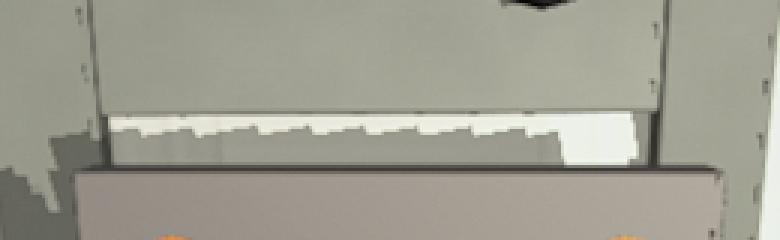

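The projected pocket edges match the image within 1 px, so the bay pose is good to about 0.5 mm. Correct and lower.

Emit:
move_arm --pt "1 -2 6 0.001 0.001 0" --pt "1 -1.5 6 0.001 0.001 0" --pt "0 0 6 0 0 0" --pt "0 0 6 0 0 0" --pt "0 0 0 0 0 0"

```text
t: 12.45
ee_pos: [548.4, 45.3, 84.8]
orientation: [2.102, 1.694, 0.453]
ft_force: [-0.2, 0.3, -3.0]
width: 9.9
```

```bash
python3 rel.py w12 12 8
```

```text
wrist [207.9 173.2] 701 [515.3 101.5  92.7]
wrist [357.4 173.3] 684 [574.6  88.6 127.5]
wrist [254.6 375. ] 160 [484.9  85.5 196.8]
wrist [311.6 375.6] 124 [495.   83.4 202.9]
[208. 173.] bay [-29.9  49.6  34.9]
[357. 173.] bay [40.  49.5 34.6]
[255. 375.] bay [ -0.7  27.6 138.2]
[312. 376.] bay [ 11.3  27.6 138.3]
t 12.45 F [-0.18307561  0.31787459 -2.98426807] kin cover origin in bay [ 4.4  1.6 23.7] rot err to BT [-0.002  0.    -0.002]
n 2 dist [  1.9  -2.  -12.5] rot [-0.002  0.    -0.002]
[-0.8, -2.1, 6.0, -0.001, 0.0, -0.001]
[-0.8, -2.1, 6.0, -0.001, 0.0, -0.001]
```

Emit:
move_arm --pt "-1 -3 0 0 0 0" --pt "-0.5 -2 0 0 0 0" --pt "0 0 0 0 0 0" --pt "0 0 0 0 0 0"

```text
t: 12.83
ee_pos: [543.8, 44.7, 84.6]
orientation: [2.104, 1.696, 0.45]
ft_force: [0.4, 0.3, -2.2]
width: 9.6
```

```bash
python3 rel.py w13 12 5
```

```text
wrist [207.9 173.2] 698 [510.7 101.   92.7]
wrist [357.4 173.3] 684 [570.   88.1 127.3]
wrist [254.6 375.1] 159 [480.4  84.9 196.8]
wrist [311.7 375.5] 119 [490.7  83.  202.9]
[208. 173.] bay [-33.7  48.1  37. ]
[357. 173.] bay [36.2 48.  36.6]
[255. 375.] bay [ -4.4  26.1 140.3]
[312. 376.] bay [  7.8  26.4 140.3]
t 12.8333 F [ 0.43916326  0.27694181 -2.24280461] kin cover origin in bay [ 0.6  0.1 25.8] rot err to BT [-0.005  0.001 -0.002]
n 3 dist [  6.3  -1.4 -12.2] rot [-0.005  0.001 -0.002]
[-0.0, -0.1, 4.6, -0.002, 0.0, -0.001]
[-0.0, -0.1, 4.6, -0.002, 0.0, -0.001]
[-0.0, -0.1, 4.6, -0.002, 0.0, -0.001]
```

Emit:
move_arm --pt "0 -1.5 4 0 0 0" --pt "0 -0.8 4 0 0 0" --pt "0 -0.8 3 0 0 0" --pt "0 0 0 0 0 0" --pt "0 0 0 0 0 0"

```text
t: 13.3
ee_pos: [548.5, 44.8, 77.3]
orientation: [2.109, 1.7, 0.443]
ft_force: [0.6, 0.1, -2.1]
width: 9.8
```

```bash
python3 rel.py w14 6 3; python3 proj.py w14 | tail -19
```

```text
wrist [207.9 173.2] 698 [515.5 101.1  85.6]
wrist [357.4 173.2] 685 [575.2  88.2 119.9]
wrist [254.6 375. ] 160 [486.1  85.1 190. ]
wrist [311.5 376. ] 131 [496.2  82.9 196.1]
[208. 173.] bay [-33.2  49.3  28.5]
[357. 173.] bay [36.8 49.2 27.7]
[255. 375.] bay [ -2.9  27.5 131.6]
[312. 376.] bay [  9.   27.4 131.7]
t 13.3 F [ 0.63893665  0.11152819 -2.06432926] kin cover origin in bay [ 1.1  1.2 17.2] rot err to BT [-0.013  0.002 -0.002]
n 4 dist [  4.6  -2.2 -10.1] rot [-0.013  0.002 -0.002]
[-0.3, -0.2, 2.8, -0.003, 0.0, -0.0]
[-0.3, -0.2, 2.8, -0.003, 0.0, -0.0]
[-0.3, -0.2, 2.8, -0.003, 0.0, -0.0]
[-0.3, -0.2, 2.8, -0.003, 0.0, -0.0]
116 [ 0.2 74.2  9.3] [-19.7  74.2   9.1]
118 [ 0.2 73.2  8.9] [-19.8  73.2   8.5]
120 [ 0.2 72.2  9.6] [-19.8  72.2   8.5]
122 [ 0.2 71.3  9.9] [-19.9  71.2   8.6]
126 [ 0.2 69.3  8.6] [-19.8  69.3   9.9]
130 [ 0.  66.6  0.8] [-21.1  66.6   0.2]
170 [-55.6  69.2   7.9]
178 [-51.1  69.3   9.2]
182 [-49.2  69.3   8.8]
186 [-46.8  69.4  10.2]
188 [-46.   69.3   9.4]
190 [-45.   69.3   9.4]
360 [40.4 69.3  8.5]
362 [41.2 69.3  9.1]
364 [42.2 69.3  9.4]
366 [43.  69.4  9.9]
368 [44.5 69.2  7.8]
370 [45.2 69.3  9. ]
374 [47.1 69.3  9.7]
```

View pics/w14.png

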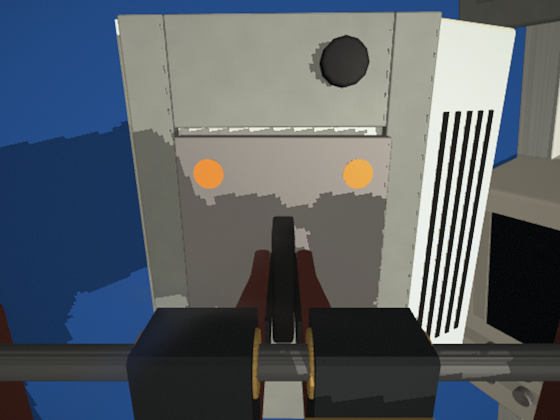

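Emit:
move_arm --pt "-1 -2.5 2 -0.006 0.001 0" --pt "-0.5 -1 2 -0.006 0.001 0" --pt "0 0 0 0 0 0" --pt "0 0 0 0 0 0"

```text
t: 13.68
ee_pos: [549.0, 44.3, 78.0]
orientation: [2.108, 1.7, 0.444]
ft_force: [0.9, 0.4, -2.1]
width: 9.7
```

```bash
python3 rel.py w15 5 3
```

```text
wrist [207.9 173.2] 698 [516.  100.5  86.3]
wrist [357.4 173.2] 685 [575.5  87.6 120.7]
wrist [254.6 374.9] 162 [486.5  84.8 190.7]
wrist [311.7 375.9] 122 [496.6  82.3 196.7]
[208. 173.] bay [-32.3  48.8  28.9]
[357. 173.] bay [37.6 48.7 28.2]
[255. 375.] bay [ -2.2  27.2 132. ]
[312. 376.] bay [  9.8  26.9 132. ]
t 13.6833 F [ 0.88406787  0.4451182  -2.05702231] kin cover origin in bay [ 1.9  0.8 17.5] rot err to BT [-0.012  0.001 -0.002]
n 5 dist [  4.5  -1.8 -11.7] rot [-0.011  0.001 -0.002]
[-0.2, -0.3, 2.5, -0.002, 0.0, -0.0]
[-0.2, -0.3, 2.5, -0.002, 0.0, -0.0]
[-0.2, -0.3, 2.5, -0.002, 0.0, -0.0]
[-0.2, -0.3, 2.5, -0.002, 0.0, -0.0]
[-0.2, -0.3, 2.5, -0.002, 0.0, -0.0]
```

Emit:
move_arm --pt "-0.7 -2.5 3 -0.006 0.001 0" --pt "-0.5 -2.5 3 -0.006 0.001 0" --pt "0 -1 3 0 0 0"

```text
t: 13.98
ee_pos: [550.8, 44.4, 75.7]
orientation: [2.11, 1.701, 0.443]
ft_force: [-0.2, -0.1, -3.1]
width: 9.8
```

```bash
python3 rel.py w16 5 3
```

```text
wrist [207.9 173.2] 698 [517.8 100.7  84.2]
wrist [357.4 173.2] 685 [577.5  87.6 118.2]
wrist [254.6 374.9] 161 [488.6  84.5 188.4]
wrist [311.6 376. ] 126 [498.7  82.3 194.5]
[208. 173.] bay [-31.9  49.4  26.1]
[357. 173.] bay [38.1 49.1 25. ]
[255. 375.] bay [ -1.6  27.3 129. ]
[312. 376.] bay [ 10.5  27.3 129. ]
t 13.9833 F [-0.17429912 -0.14765476 -3.060279  ] kin cover origin in bay [ 2.3  1.3 14.6] rot err to BT [-0.014  0.001 -0.002]
n 4 dist [ 2.5 -1.8 -9. ] rot [-0.014  0.001 -0.002]
[-0.3, -0.5, 2.3, -0.004, 0.0, -0.0]
[-0.3, -0.5, 2.3, -0.004, 0.0, -0.0]
[-0.3, -0.5, 2.3, -0.004, 0.0, -0.0]
[-0.3, -0.5, 2.3, -0.004, 0.0, -0.0]
```

Emit:
move_arm --pt "-1 -4 3 -0.01 0.001 0" --pt "-1 -4 3 -0.01 0.001 0"

```text
t: 14.2
ee_pos: [550.3, 44.6, 76.2]
orientation: [2.11, 1.7, 0.442]
ft_force: [-0.2, 0.3, -2.1]
width: 9.9
```

```bash
python3 rel.py w17 5 3 | tail -7
```

```text
[312. 376.] bay [ 10.2  27.6 129.6]
t 14.2 F [-0.17164382  0.27351344 -2.06338721] kin cover origin in bay [ 2.   1.4 15.4] rot err to BT [-0.013  0.002 -0.002]
n 4 dist [  3.3  -2.1 -10. ] rot [-0.013  0.002 -0.002]
[-0.3, -0.4, 2.6, -0.003, 0.001, -0.0]
[-0.3, -0.4, 2.6, -0.003, 0.001, -0.0]
[-0.3, -0.4, 2.6, -0.003, 0.001, -0.0]
[-0.3, -0.4, 2.6, -0.003, 0.001, -0.0]
```

```bash
python3 - <<'E'
from workcell import ctrl
o=ctrl.get_obs(); print(o["qpos"].round(3),o["qvel"].round(3),o["joint_torque"].round(1))
E
```

```text
[ 0.174  0.398  2.215 -1.311  0.194  1.649] [-0.    -0.002 -0.001  0.    -0.003 -0.002] [ -0.1 -40.6 -15.1  -0.4   0.1   0. ]
```

The arm isn't blocked by contact. Joint 4 is on its limit (-1.31) near the wrist singularity. I'll fit a kinematic model to see which tool directions are usable at the bay.

```bash
cat > kin.py <<'E'
import numpy as np
from scipy.spatial.transform import Rotation as R
from scipy.optimize import least_squares
Rz=lambda a:R.from_euler("z",a); Ry=lambda a:R.from_euler("y",a)
D=[]
D.append(([1.29998637,.42385976,1.63067988,-4.6e-6,1.088616,-.01906488],[155.53683,604.708756,190.793908],[-.394365539,-3.11651752,.0024301583]))
D.append(([-.693341287,.594360674,1.85455208,-1.43823498e-3,.685614753,-.636033347],[444.07259287,-353.94164528,15.55643967],[2.278,2.153,0]))
D.append(([0.174,0.398,2.215,-1.311,0.194,1.649],[550.3,44.6,76.2],[2.11,1.7,.442]))
def fk(q,p):
    a,h,L1,e,L2,L3,b=p
    r=Rz(q[0]); P=np.array([0,0,h])+r.apply([a,b,0])
    r=r*Ry(q[1]); P=P+r.apply([0,0,L1])
    r=r*Ry(q[2]); P=P+r.apply([e,0,L2])
    r=r*Rz(q[3])*Ry(q[4])*Rz(q[5]); P=P+r.apply([0,0,L3])
    return P,r
E
python3 - <<'E'
from kin import *
for q,p,o in D:
    _,r=fk(q,[0]*7); print((r.inv()*R.from_rotvec(o)).as_rotvec().round(4))
def f(p): return np.concatenate([fk(q,p)[0]-np.array(P) for q,P,o in D])
s=least_squares(f,[0,200,400,0,400,200,0]); print(s.x.round(1),s.fun.round(2), np.linalg.matrix_rank(s.jac,tol=1e-3))
E
```

```text
[ 0.     -0.      1.5708]
[-1.000e-04 -0.000e+00  1.571e+00]
[6.0000e-04 8.0000e-04 1.5707e+00]
[4.000e-01 3.118e+02 5.620e+02 7.700e+01 4.847e+02 3.397e+02 1.190e+01] [-0.01  0.   -0.01  0.02  0.01  0.02 -0.   -0.03 -0.01] 7
```

The model fits (residual <0.03 mm). Now test which grasp tilts along the handle, and which pitch errors, are reachable at the bay.

```bash
cat >> kin.py <<'E'
PAR=least_squares(lambda p: np.concatenate([fk(q,p)[0]-np.array(P) for q,P,o in D]),[0,312,562,77,485,340,12]).x
LO=np.array([-3,-.9,.09,-1.31,.11,-2.54]);HI=np.array([3,2.11,2.58,4.45,2.69,2.54])
Q90=Rz(np.pi/2)
def ik(P,Rt,seeds):
    best=None
    for s in seeds:
        f=lambda q:np.concatenate([(fk(q,PAR)[0]-P)/100,((fk(q,PAR)[1]*Q90).inv()*Rt).as_rotvec()])
        r=least_squares(f,np.clip(s,LO+.01,HI-.01),bounds=(LO,HI))
        if best is None or r.cost<best[1]-1e-9: best=(r.x,r.cost)
    return best
SE=[[.1,.4,2.1,a,.3,b] for a in (-1.,0,1.2,2.5,4.) for b in (-1.5,0,1.5)]
E
python3 - <<'E'
from h import *
from kin import *
for off_t in (-.5,-.4,-.3,-.2,0,.2,.4,.5):
  for s in (1,-1):
    Rt=tool(BF*R.from_euler("x",off_t),s)
    # grasp pivot: cover point 23+8 above underside ; tcp = pivot + Rt z*(31+17.9)
    out=[]
    for h in (45,20,5,0):
        piv=Bay+BM@np.array([0,0,h+25.]); P=piv+Rt.apply([0,0,42.9])
        q,c=ik(P,Rt,SE); out.append((h,c<1e-6,round(c,5),q.round(2).tolist()))
    print(off_t,s,[(a,b,c) for a,b,c,_ in out],out[2][3])
E
```

```text
-0.5 1 [(45, np.True_, np.float64(0.0)), (20, np.True_, np.float64(0.0)), (5, np.True_, np.float64(0.0)), (0, np.True_, np.float64(0.0))] [0.43, 0.57, 2.04, -1.09, 0.82, 1.68]
-0.5 -1 [(45, np.True_, np.float64(0.0)), (20, np.True_, np.float64(0.0)), (5, np.True_, np.float64(0.0)), (0, np.True_, np.float64(0.0))] [0.43, 0.57, 2.04, -1.09, 0.82, -1.47]
-0.4 1 [(45, np.True_, np.float64(0.0)), (20, np.True_, np.float64(0.0)), (5, np.True_, np.float64(0.0)), (0, np.True_, np.float64(0.0))] [0.39, 0.53, 2.08, -1.14, 0.7, 1.68]
-0.4 -1 [(45, np.True_, np.float64(0.0)), (20, np.True_, np.float64(0.0)), (5, np.True_, np.float64(0.0)), (0, np.True_, np.float64(0.0))] [0.39, 0.53, 2.08, -1.14, 0.7, -1.46]
-0.3 1 [(45, np.True_, np.float64(0.0)), (20, np.True_, np.float64(0.0)), (5, np.True_, np.float64(0.0)), (0, np.True_, np.float64(0.0))] [0.35, 0.49, 2.12, -1.19, 0.57, 1.69]
-0.3 -1 [(45, np.True_, np.float64(0.0)), (20, np.True_, np.float64(0.0)), (5, np.True_, np.float64(0.0)), (0, np.True_, np.float64(0.0))] [0.35, 0.49, 2.12, -1.19, 0.57, -1.45]
-0.2 1 [(45, np.True_, np.float64(0.0)),
[... 1049 characters left out ...]
0.4 1 [(45, np.True_, np.float64(0.0)), (20, np.True_, np.float64(0.0)), (5, np.True_, np.float64(0.0)), (0, np.True_, np.float64(0.0))] [-0.13, 0.46, 2.26, 1.92, 0.38, -1.87]
0.4 -1 [(45, np.True_, np.float64(0.0)), (20, np.True_, np.float64(0.0)), (5, np.True_, np.float64(0.0)), (0, np.True_, np.float64(0.0))] [-0.13, 0.46, 2.26, 1.92, 0.38, 1.27]
0.5 1 [(45, np.True_, np.float64(0.0)), (20, np.True_, np.float64(0.0)), (5, np.True_, np.float64(0.0)), (0, np.True_, np.float64(0.0))] [-0.2, 0.49, 2.26, 1.82, 0.51, -1.84]
0.5 -1 [(45, np.True_, np.float64(0.0)), (20, np.True_, np.float64(0.0)), (5, np.True_, np.float64(0.0)), (0, np.True_, np.float64(0.0))] [-0.2, 0.49, 2.26, 1.82, 0.51, 1.3]
```

A grasp leaning about 0.35 rad along the handle, with the gripper body toward the cover's +y, keeps joint 4 in range all the way to the ledge. I'll take the cover back to the bench, regrasp it leaning, and return. First, back out.

```bash
python3 - <<'E'
from h import *
s=to(tcp_for(110),BT,step=25)
s=to((500,-90,230),tool(down(-.1)),s,step=30,rs=.08)
s=to((450,-300,140),tool(down(-.055)),s,step=36)
E
```

```text
n 4 dist [-48.    8.9  81. ] rot [-0.013  0.002 -0.002]
[-0.4, -0.8, -23.6, -0.003, 0.001, -0.0]
[-0.4, -0.7, -23.6, -0.003, 0.001, -0.0]
[-0.4, -0.6, -23.6, -0.003, 0.001, -0.0]
[-0.4, -0.5, -23.6, -0.003, 0.001, -0.0]
n 7 dist [  -2.2 -143.6   72.7] rot [ 0.523  0.029 -0.109]
[-20.1, 8.7, -7.0, 0.075, 0.004, -0.016]
[-20.2, 7.8, -7.7, 0.075, 0.004, -0.016]
[-20.3, 6.9, -8.3, 0.075, 0.004, -0.016]
[-20.4, 5.9, -8.9, 0.075, 0.004, -0.016]
[-20.4, 4.9, -9.4, 0.075, 0.004, -0.016]
[-20.4, 3.9, -9.8, 0.075, 0.004, -0.016]
[-20.4, 2.8, -10.1, 0.075, 0.004, -0.016]
n 7 dist [ -50. -210.  -90.] rot [ 0.     0.    -0.045]
[-30.6, -4.1, 12.9, 0.0, 0.0, -0.006]
[-30.5, -4.3, 12.9, 0.0, 0.0, -0.006]
[-30.5, -4.5, 12.9, 0.0, 0.0, -0.006]
[-30.5, -4.7, 12.9, 0.0, 0.0, -0.006]
[-30.4, -4.9, 12.9, 0.0, 0.0, -0.006]
[-30.4, -5.1, 12.9, 0.0, 0.0, -0.006]
[-30.4, -5.3, 12.9, 0.0, 0.0, -0.006]
```

Emit:
move_arm --pt "0 0 -12 0 0 0" --pt "0 0 -24 0 0 0" --pt "0 0 -24 0 0 0" --pt "0 0 -24 0 0 0"

```text
t: 14.58
ee_pos: [507.8, 53.0, 146.1]
orientation: [2.115, 1.705, 0.431]
ft_force: [0.8, -0.4, -2.2]
width: 9.5
```

Emit:
move_arm --pt "-20 8.7 -7 0.075 0.004 -0.016" --pt "-20 7.8 -8 0.075 0.004 -0.016" --pt "-20 7 -8 0.075 0.004 -0.016" --pt "-20 6 -9 0.075 0.004 -0.016"

```text
t: 14.92
ee_pos: [501.5, -2.2, 173.5]
orientation: [2.202, 1.845, 0.253]
ft_force: [0.3, -1.1, -2.9]
width: 9.7
```

```bash
python3 - <<'E'
from h import *
s=to((500,-90,230),tool(down(-.1)),step=30,rs=.08)
s=to((450,-300,140),tool(down(-.055)),s,step=36)
E
```

```text
n 5 dist [ -1.5 -87.8  56.5] rot [ 0.308  0.043 -0.075]
[-17.7, 6.0, -9.4, 0.062, 0.009, -0.015]
[-17.7, 5.1, -9.9, 0.062, 0.009, -0.015]
[-17.7, 4.2, -10.3, 0.062, 0.009, -0.015]
[-17.6, 3.3, -10.7, 0.062, 0.009, -0.015]
[-17.6, 2.4, -11.0, 0.062, 0.009, -0.015]
n 7 dist [ -50. -210.  -90.] rot [ 0.     0.    -0.045]
[-30.6, -4.1, 12.9, 0.0, 0.0, -0.006]
[-30.5, -4.3, 12.9, 0.0, 0.0, -0.006]
[-30.5, -4.5, 12.9, 0.0, 0.0, -0.006]
[-30.5, -4.7, 12.9, 0.0, 0.0, -0.006]
[-30.4, -4.9, 12.9, 0.0, 0.0, -0.006]
[-30.4, -5.1, 12.9, 0.0, 0.0, -0.006]
[-30.4, -5.3, 12.9, 0.0, 0.0, -0.006]
```

Emit:
move_arm --pt "-18 6 -9.5 0.062 0.009 -0.015" --pt "-18 5 -10 0.062 0.009 -0.015" --pt "-18 4 -10 0.062 0.009 -0.015" --pt "-18 3 -10.5 0.062 0.009 -0.015" --pt "-18 2 -11 0.062 0.009 -0.015"

```text
t: 15.33
ee_pos: [496.1, -93.7, 233.7]
orientation: [-2.306, -2.105, 0.005]
ft_force: [0.9, -0.4, -2.5]
width: 9.7
```

Emit:
move_arm --pt "-30 -4 10 0 0 -0.006" --pt "-30 -4 12 0 0 -0.006" --pt "-30 -4.5 12 0 0 -0.006" --pt "-30 -5 12 0 0 -0.006" --pt "-30 -5 12 0 0 -0.006"

```text
t: 15.75
ee_pos: [467.4, -248.1, 178.9]
orientation: [-2.275, -2.152, -0.005]
ft_force: [1.4, 0.1, -1.9]
width: 9.7
```

```bash
python3 - <<'E'
from h import *
s=to((450,-300,60),tool(down(-.055)),step=30,rs=.08)
E
```

```text
n 5 dist [ -17.4  -51.9 -118.9] rot [-0.006 -0.009 -0.   ]
[-10.8, -2.8, 23.7, -0.001, -0.002, -0.0]
[-10.7, -2.8, 23.7, -0.001, -0.002, -0.0]
[-10.7, -2.8, 23.7, -0.001, -0.002, -0.0]
[-10.6, -2.8, 23.8, -0.001, -0.002, -0.0]
[-10.6, -2.9, 23.8, -0.001, -0.002, -0.0]
```

Emit:
move_arm --pt "-10.8 -2.8 24 -0.001 -0.002 0" --pt "-10.7 -2.8 24 -0.001 -0.002 0" --pt "-10.7 -2.8 24 -0.001 -0.002 0" --pt "-10.6 -2.8 24 -0.001 -0.002 0" --pt "-5 -2 15 -0.001 -0.002 0"

```text
t: 16.17
ee_pos: [449.9, -303.4, 64.8]
orientation: [2.283, 2.149, -0.002]
ft_force: [-0.2, 0.1, -2.2]
width: 10.3
```

Emit:
move_arm --pt "0 0 10 0 0 0" --pt "0 0 10 0 0 0" --pt "0 0 8 0 0 0"

```text
t: 16.42
ee_pos: [448.0, -303.6, 33.1]
orientation: [2.287, 2.149, -0.003]
ft_force: [0.2, 1.3, -2.9]
width: 9.6
```

```bash
python3 - <<'E'
from h import *
s=to((450,-300,-17),tool(down(-.055)),step=10,rs=.08)
E
```

```text
n 6 dist [  2.    3.6 -50.1] rot [ 0.001  0.004 -0.007]
[0.6, 0.3, 8.4, 0.0, 0.001, -0.001]
[0.6, 0.3, 8.4, 0.0, 0.001, -0.001]
[0.6, 0.3, 8.4, 0.0, 0.001, -0.001]
[0.6, 0.3, 8.4, 0.0, 0.001, -0.001]
[0.6, 0.3, 8.4, 0.0, 0.001, -0.001]
[0.6, 0.3, 8.4, 0.0, 0.001, -0.001]
```

Emit:
move_arm --pt "0 0 10 0 0.003 0" --pt "0 0 10 0 0 0" --pt "0 0 10 0 0 0" --pt "0 0 8 0 0 0" --pt "0 0 5 0 0 0"

```text
t: 16.83
ee_pos: [450.3, -303.0, -12.7]
orientation: [2.284, 2.151, 0.002]
ft_force: [-0.3, 0.4, -2.0]
width: 9.8
```

```bash
python3 - <<'E'
from h import *
s=to((450,-300,-17),tool(down(-.055)),step=10,rs=.08)
E
```

```text
n 1 dist [-0.3  3.  -4.3] rot [ 0.004  0.002 -0.005]
[3.0, -0.5, 4.3, 0.004, 0.002, -0.005]
```

Emit:
move_arm --pt "0 0 3 0.004 0.002 0" --pt "0 0 2.5 0 0 0" --pt "0 0 1 0 0 0"

```text
t: 17.08
ee_pos: [450.2, -302.8, -18.5]
orientation: [-2.284, -2.153, 0.001]
ft_force: [-6.0, 2.7, 16.7]
width: 9.7
```

On the bench. Release and retreat up, then re-plan the leaning grasp.

Emit:
move_arm --pt "0 0 -1 0 0 0" --pt "0 0 0 0 0 0" --pt "0 0 0 0 0 0" --pt "0 0 0 0 0 0" --pt "0 0 0 0 0 0" --hand -0.3

```text
t: 17.5
ee_pos: [452.5, -304.3, -15.4]
orientation: [2.284, 2.153, 0.0]
ft_force: [-1.0, 0.0, 0.6]
width: 39.5
```

Emit:
move_arm --pt "0 0 -10 0 0 0" --pt "0 0 -15 0 0 0" --pt "0 0 -20 0 0 0" --pt "0 0 -20 0 0 0" --pt "0 0 0 0 0 0"

```text
t: 17.92
ee_pos: [451.6, -303.6, 52.7]
orientation: [-2.286, -2.154, 0.001]
ft_force: [1.2, -0.7, 0.2]
width: 57.1
```

```bash
python3 - <<'E'
from h import *
from kin import *
from workcell import ctrl
o=ctrl.get_obs(); print(o["ee_pos"],o["width"],o["qpos"].round(3), fk(o["qpos"],PAR)[0])
L=dots("wrist","w20",5,25,20)
pts=np.array([p for c,a,p in L if p[0]>370]); print(len(pts))
C=np.array([450.2,-302.8,0]); CF=down(-.055)
for T in (-.3,-.35,-.4):
  Rt=tool(CF*R.from_euler("x",T))
  q,c=ik(C+CF.apply([0,-14.6,-14]),Rt,[o["qpos"]]+SE[:3]); print(T,c<1e-6,q.round(2))
E
```

```text
[ 451.58910706 -303.56897993   52.7167862 ] 57.09338942919754 [-6.130e-01  5.100e-01  1.892e+00 -1.000e-03  7.400e-01 -5.540e-01] [ 451.66081602 -303.60155968   52.69918717]
wrist [227.6 150.4] 373 [ 418.4 -252.9   11.2]
wrist [334.1 150.5] 366 [ 488.1 -257.    11.2]
wrist [ 51.5 253.3] 9930 [ 284.7 -315.6   10.9]
wrist [234.1 281.2] 223 [ 413.1 -348.7   11.3]
wrist [328.6 281. ] 255 [ 482.8 -352.5   11.2]
4
-0.3 True [-0.47  0.62  2.   -0.62  0.48  0.14]
-0.35 True [-0.44  0.63  2.01 -0.75  0.49  0.28]
-0.4 True [-0.41  0.64  2.02 -0.87  0.5   0.42]
```

View pics/w20.png

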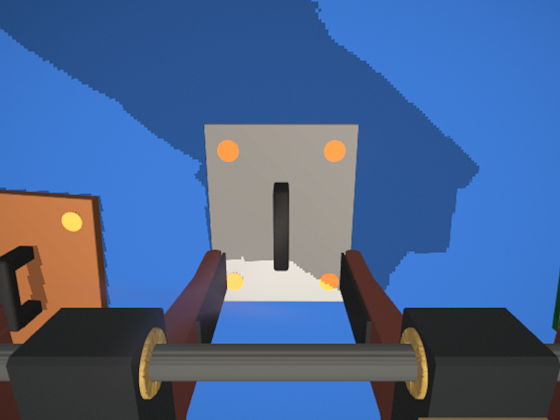

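The cover lies flat at (281,212), centre (450.6,-302.8), yaw -0.056. Now move to the leaning pre-grasp.

```bash
cat >> h.py <<'E'
LEAN=-.35
TOFF=np.array([0,-14.6,-14.])
CC=np.array([450.6,-302.8,0.]); CF=down(-.056)
def pose(C,F,h=0,dx=0,dy=0,lean=LEAN):
    "TCP pose for cover origin at C + F(dx,dy,h), leaning grasp"
    return C+F.apply(TOFF+np.array([dx,dy,h])), tool(F*R.from_euler("x",lean))
E
python3 - <<'E'
from h import *
s=to(*pose(CC,CF,60),step=15,rs=.08)
s=to(*pose(CC,CF,0),s,step=15,rs=.08)
E
```

```text
n 5 dist [ -1.2 -14.2  -5.4] rot [-0.002 -0.351 -0.003]
[-2.9, -0.1, 1.1, -0.0, -0.07, -0.001]
[-2.8, -0.1, 1.3, -0.0, -0.07, -0.001]
[-2.7, -0.1, 1.5, -0.0, -0.07, -0.001]
[-2.6, -0.1, 1.6, -0.0, -0.07, -0.001]
[-2.4, -0.1, 1.8, -0.0, -0.07, -0.001]
n 4 dist [  0.   0. -60.] rot [0. 0. 0.]
[5.1, -0.0, 14.1, 0.0, 0.0, 0.0]
[5.1, -0.0, 14.1, 0.0, 0.0, 0.0]
[5.1, -0.0, 14.1, 0.0, 0.0, 0.0]
[5.1, -0.0, 14.1, 0.0, 0.0, 0.0]
```

Emit:
move_arm --pt "-3 0 1 0 -0.07 0" --pt "-3 0 1 0 -0.07 0" --pt "-3 0 1 0 -0.07 0" --pt "-3 0 1 0 -0.07 0" --pt "-3 0 1 0 -0.07 0"

```text
t: 18.38
ee_pos: [451.0, -322.0, 48.8]
orientation: [2.09, 1.961, -0.377]
ft_force: [-1.7, -1.1, 0.5]
width: 57.0
```

```bash
python3 - <<'E'
from h import *
s=to(*pose(CC,CF,30),step=12,rs=.08)
E
```

```text
n 3 dist [ -1.2   4.6 -32.8] rot [ 0.003  0.012 -0.008]
[5.3, -0.6, 9.7, 0.001, 0.004, -0.003]
[5.2, -0.5, 9.7, 0.001, 0.004, -0.003]
[5.2, -0.5, 9.7, 0.001, 0.004, -0.003]
```

Emit:
move_arm --pt "5.3 -0.5 10 0.001 0.004 -0.003" --pt "5.2 -0.5 10 0.001 0.004 -0.003" --pt "5.2 -0.5 10 0.001 0.004 -0.003" --pt "0 0 0 0 0 0"

```text
t: 18.72
ee_pos: [448.0, -313.9, 9.1]
orientation: [2.09, 1.991, -0.369]
ft_force: [-0.5, -1.2, 0.2]
width: 56.9
```

```bash
python3 - <<'E'
from h import *
s=to(*pose(CC,CF,0),step=10,rs=.08)
L=dots("wrist","w21",5,25,20)
d=dict(np.load("pics/w21.npz"));P=cloud(d)
for c in (204,210,216,350,356): print(c,[(r,P[r,c].round(0).tolist()) for r in range(246,264,3)])
E
```

```text
n 3 dist [  1.7  -3.5 -23.1] rot [-0.004 -0.006  0.008]
[1.5, 0.7, 7.6, -0.001, -0.002, 0.003]
[1.5, 0.7, 7.6, -0.001, -0.002, 0.003]
[1.6, 0.7, 7.6, -0.001, -0.002, 0.003]
wrist [214.4 154.3] 613 [ 418.4 -252.7   11.2]
wrist [360.1 156. ] 612 [ 488.1 -256.7   11.3]
wrist [ 34. 268.] 7052 [ 296.3 -325.6   11. ]
wrist [232.6 287.8] 177 [ 414.3 -348.3   11.5]
wrist [335.2 289.4] 139 [ 479.3 -352.1   11.5]
wrist [  1.2 296.6] 27 [ 259.8 -351.1   11.2]
204 [(246, [403.0, -311.0, 12.0]), (249, [402.0, -313.0, 12.0]), (252, [401.0, -318.0, 10.0]), (255, [412.0, -290.0, 42.0]), (258, [413.0, -289.0, 44.0]), (261, [414.0, -288.0, 47.0])]
210 [(246, [406.0, -312.0, 11.0]), (249, [405.0, -315.0, 10.0]), (252, [414.0, -291.0, 38.0]), (255, [415.0, -290.0, 41.0]), (258, [415.0, -290.0, 44.0]), (261, [417.0, -287.0, 48.0])]
216 [(246, [410.0, -312.0, 12.0]), (249, [409.0, -315.0, 11.0]), (252, [417.0, -292.0, 38.0]), (255, [418.0, -290.0, 41.0]), (258, [418.0, -289.0, 44.0]), (261, [419.0, -288.0, 48.0])]
350 [(246, [487.0, -315.0, 12.0]), (249, [487.0, -318.0, 11.0]), (252, [482.0, -295.0, 38.0]), (255, [481.0, -293.0, 41.0]), (258, [481.0, -292.0, 44.0]), (261, [480.0, -291.0, 47.0])]
356 [(246, [491.0, -316.0, 11.0]), (249, [491.0, -318.0, 11.0]), (252, [485.0, -295.0, 37.0]), (255, [484.0, -294.0, 40.0]), (258, [484.0, -293.0, 44.0]), (261, [483.0, -291.0, 47.0])]
```

View pics/w21.png

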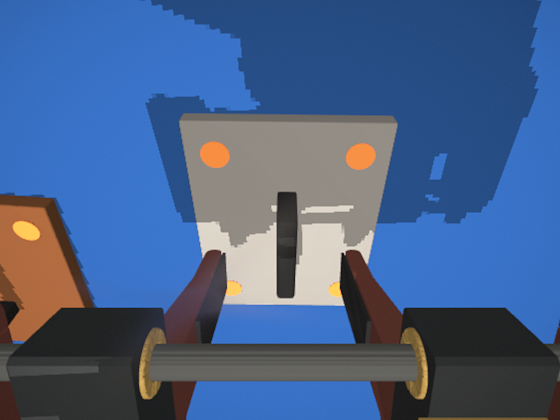

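Tips' lower corner is at z≈37 with 23 mm to go, so it ends about 3.5 mm above the plate. The handle (287,245) is between the jaws.

Emit:
move_arm --pt "1.5 0.7 8 -0.001 -0.002 0.003" --pt "1.5 0.7 8 -0.001 -0.002 0.003" --pt "1.5 0.7 7 -0.001 -0.002 0.003" --pt "0 0 0 0 0 0"

```text
t: 19.1
ee_pos: [450.7, -320.6, -15.4]
orientation: [2.098, 1.97, -0.367]
ft_force: [0.4, 1.0, 1.7]
width: 57.0
```

```bash
python3 - <<'E'
from h import *
s=to(*pose(CC,CF,0),step=10,rs=.08)
E
```

```text
n 1 dist [-0.9  3.2  1.4] rot [ 0.    -0.001 -0.007]
[2.5, -1.1, -2.4, 0.0, -0.001, -0.007]
```

Emit:
move_arm --pt "2.5 -1.1 -2.4 0 0 -0.006" --pt "0 0 0 0 0 0" --pt "0 0 0 0 0 0" --pt "0 0 0 0 0 0" --pt "0 0 0 0 0 0" --hand 1

```text
t: 19.52
ee_pos: [449.7, -318.3, -13.3]
orientation: [2.094, 1.975, -0.368]
ft_force: [0.3, -0.8, -0.1]
width: 27.6
```

Emit:
move_arm --pt "0 0 0 0 0 0" --pt "0 0 0 0 0 0" --pt "0 0 0 0 0 0" --pt "0 0 0 0 0 0"

```text
t: 19.85
ee_pos: [450.0, -318.4, -12.6]
orientation: [2.094, 1.975, -0.367]
ft_force: [-0.6, 0.0, -1.7]
width: 9.6
```

```bash
python3 - <<'E'
from h import *
from workcell import ctrl
o=ctrl.get_obs(); print(o["width"],o["ee_pos"],o["ft_force"])
L=dots("wrist","w22",5,25,20)
Rt=R.from_rotvec(o["orientation"]); print("TCP in cover frame",CF.inv().apply(o["ee_pos"]-CC), "lean", (tool(CF).inv()*Rt).as_rotvec())
E
```

```text
9.550685043181632 [ 450.00502326 -318.3888784   -12.62266212] [-0.61402114  0.04030198 -1.69378467]
wrist [200.  170.6] 744 [ 418.9 -252.6   11.2]
wrist [365.3 170.8] 763 [ 488.6 -256.6   11.3]
wrist [ 24.6 298.1] 4305 [ 304.3 -332.5   11. ]
wrist [222.2 306.2] 40 [ 413.9 -342.9   11.4]
wrist [343.3 306.2] 43 [ 483.3 -347.1   11.4]
TCP in cover frame [  0.27847692 -15.59774271 -12.62266212] lean [-0.00153686 -0.34897882  0.0023519 ]
```

Gripped (9.6 mm). Next, check that the whole path back stays within joint limits, then lift.

```bash
sed -i 's/^TOFF=.*/TOFF=np.array([0,-15.6,-12.6])/; s/^LEAN=.*/LEAN=-.349/' h.py; python3 - <<'E'
from h import *
from kin import *
from workcell import ctrl
from scipy.spatial.transform import Slerp
o=ctrl.get_obs(); q=o["qpos"]
W=[(o["ee_pos"],R.from_rotvec(o["orientation"])),pose(CC,CF,190),pose(np.array([500,-90,250.]),down(-.12)),pose(Bay,BF,100),pose(Bay,BF,5),pose(Bay,BF,0)]
for (p0,r0),(p1,r1) in zip(W,W[1:]):
    S=Slerp([0,1],R.concatenate([r0,r1]))
    for f in (.25,.5,.75,1):
        q,c=ik(p0+(p1-p0)*f,S(f),[q]); print(f,c<1e-6,q.round(2))
E
```

```text
0.25 True [-0.44  0.53  2.   -0.63  0.56  0.15]
0.5 True [-0.44  0.44  1.99 -0.55  0.65  0.05]
0.75 True [-0.44  0.36  1.97 -0.49  0.74 -0.03]
1 True [-0.44  0.29  1.93 -0.44  0.84 -0.1 ]
0.25 True [-0.33  0.26  1.93 -0.43  0.91  0.  ]
0.5 True [-0.22  0.24  1.92 -0.42  0.98  0.1 ]
0.75 True [-0.11  0.23  1.89 -0.4   1.06  0.2 ]
1 True [-0.    0.23  1.85 -0.38  1.13  0.29]
0.25 True [ 0.09  0.2   1.95 -0.45  1.    0.5 ]
0.5 True [ 0.19  0.2   2.03 -0.57  0.87  0.76]
0.75 True [ 0.31  0.23  2.1  -0.74  0.78  1.09]
1 True [ 0.44  0.29  2.15 -0.95  0.75  1.48]
0.25 True [ 0.42  0.34  2.15 -1.    0.72  1.53]
0.5 True [ 0.4   0.4   2.14 -1.05  0.69  1.58]
0.75 True [ 0.39  0.45  2.12 -1.11  0.66  1.63]
1 True [ 0.37  0.5   2.11 -1.16  0.64  1.68]
0.25 True [ 0.37  0.51  2.1  -1.16  0.63  1.68]
0.5 True [ 0.37  0.51  2.1  -1.16  0.63  1.68]
0.75 True [ 0.37  0.51  2.1  -1.17  0.63  1.69]
1 True [ 0.37  0.51  2.1  -1.17  0.63  1.69]
```

Emit:
move_arm --pt "-3 0 -9 0 0 0" --pt "-7 0 -19 0 0 0" --pt "-10 0 -28 0 0 0" --pt "-11 0 -30 0 0 0" --pt "-11 0 -30 0 0 0"

```text
t: 20.32
ee_pos: [443.7, -314.5, 106.0]
orientation: [2.103, 1.99, -0.376]
ft_force: [-0.4, -0.5, -2.6]
width: 10.1
```

```bash
python3 - <<'E'
from h import *
s=to(*pose(np.array([500,-100,250.]),down(-.12)),step=36,rs=.08)
E
```

```text
n 7 dist [ 54.4 199.  131.4] rot [ 0.007 -0.009  0.063]
[20.9, 5.8, -27.4, 0.001, -0.001, 0.009]
[20.9, 5.6, -27.4, 0.001, -0.001, 0.009]
[20.9, 5.4, -27.5, 0.001, -0.001, 0.009]
[21.0, 5.2, -27.5, 0.001, -0.001, 0.009]
[21.0, 5.0, -27.5, 0.001, -0.001, 0.009]
[21.0, 4.7, -27.6, 0.001, -0.001, 0.009]
[21.0, 4.5, -27.6, 0.001, -0.001, 0.009]
```

The whole path is feasible, with q4 ≈ -1.17 at the bay.

Emit:
move_arm --pt "21 6 -27 0.001 -0.001 0.009" --pt "21 5.6 -27 0.001 -0.001 0.009" --pt "21 5.4 -27 0.001 -0.001 0.009" --pt "21 5 -27 0.001 -0.001 0.009" --pt "21 5 -27 0.001 -0.001 0.009"

```text
t: 20.73
ee_pos: [481.3, -172.0, 204.5]
orientation: [2.155, 1.924, -0.377]
ft_force: [-0.0, -0.1, -2.8]
width: 9.8
```

```bash
python3 - <<'E'
from h import *
s=to(*pose(Bay,BF,130),step=28,rs=.09)
E
```

```text
n 8 dist [  5.2 213.  -25.4] rot [-0.461 -0.03   0.269]
[26.0, -2.4, -6.0, -0.058, -0.004, 0.034]
[25.9, -2.9, -6.2, -0.058, -0.004, 0.034]
[25.8, -3.4, -6.5, -0.058, -0.004, 0.034]
[25.6, -3.9, -6.8, -0.058, -0.004, 0.034]
[25.5, -4.3, -7.1, -0.058, -0.004, 0.034]
[25.3, -4.8, -7.5, -0.058, -0.004, 0.034]
[25.1, -5.2, -7.9, -0.058, -0.004, 0.034]
[24.9, -5.5, -8.3, -0.058, -0.004, 0.034]
```

Emit:
move_arm --pt "26 -2.4 -8 -0.058 -0.004 0.034" --pt "26 -3 -8 -0.058 -0.004 0.034" --pt "26 -3.4 -8 -0.058 -0.004 0.034" --pt "25.6 -4 -8 -0.058 -0.004 0.034" --pt "25.5 -4.3 -8 -0.058 -0.004 0.034"

```text
t: 21.15
ee_pos: [490.9, -29.2, 201.4]
orientation: [2.088, 1.633, -0.052]
ft_force: [0.6, 0.2, -2.7]
width: 9.6
```

```bash
python3 - <<'E'
from h import *
s=to(*pose(Bay,BF,100),step=28,rs=.09)
E
```

```text
n 3 dist [ 10.3  67.  -48.2] rot [-0.148 -0.015  0.084]
[26.3, -6.2, 6.3, -0.049, -0.005, 0.028]
[26.1, -7.2, 5.8, -0.049, -0.005, 0.028]
[25.9, -8.2, 5.3, -0.049, -0.005, 0.028]
```

Emit:
move_arm --pt "26 -6.2 6 -0.049 -0.005 0.028" --pt "26 -7.2 6 -0.049 -0.005 0.028" --pt "24 -8.2 6 -0.049 -0.005 0.028" --pt "0 0 0 0 0 0"

```text
t: 21.48
ee_pos: [498.2, 38.0, 155.5]
orientation: [2.038, 1.498, 0.085]
ft_force: [-0.8, 0.1, -2.7]
width: 9.5
```

```bash
cat > rel2.py <<'E'
from h import *
from workcell import ctrl
import sys
o=ctrl.get_obs(); tag=sys.argv[1]
L=dots("wrist",tag,0,290,20)
for c,a,p in L: print(np.round(c,0),"bay",(BM.T@(p-Bay)).round(1))
Rt=R.from_rotvec(o["orientation"]); Fc=(Rt*tool(R.identity()).inv())*R.from_euler("x",LEAN).inv()  # approx cover frame
T0=tool(R.from_euler("x",LEAN)); Fc=Rt*T0.inv()
C=o["ee_pos"]-Fc.apply(TOFF)
print("t",o["t"],"F",o["ft_force"].round(1),"q",o["qpos"].round(2),"kin cover in bay",(BM.T@(C-Bay)).round(1),"rot",(BF.inv()*Fc).as_rotvec().round(3))
to(*pose(Bay,BF,float(sys.argv[2]),dx=-.4),step=float(sys.argv[3]),rs=.08)
E
python3 rel2.py w23 40 20
```

```text
wrist [231.8  85.3] 268 [525.   98.5  65.1]
wrist [336.   84.8] 262 [583.7  86.6  99.8]
wrist [200. 171.] 767 [470.7 109.1 159.3]
wrist [365.2 170.9] 764 [529.9  96.5 194.2]
wrist [222.  306.2] 41 [452.1  20.6 158.9]
wrist [343.5 306.2] 44 [511.4   7.7 193.5]
wrist [254.8 373.7] 201 [451.8 118.3 253.2]
wrist [311.4 375.6] 149 [461.8 116.  259.6]
[232.  85.] bay [-34.9  48.7   5.9]
[336.  85.] bay [34.3 49.4  6. ]
[200. 171.] bay [-35.7  47.7 115.1]
[365. 171.] bay [ 34.1  47.8 115. ]
[222. 306.] bay [-35.6 -42.8 114.5]
[344. 306.] bay [ 34.2 -42.9 114.1]
[255. 374.] bay [ -6.5  52.7 206.6]
[311. 376.] bay [  5.6  52.5 207.1]
t 21.4833 F [-0.8  0.1 -2.7] q [ 0.44  0.28  2.16 -0.95  0.75  1.47] kin cover in bay [ -1.4  -0.6 103.6] rot [0.008 0.002 0.   ]
n 4 dist [ 31.7  -5.4 -55.5] rot [-0.003 -0.007  0.004]
[5.7, 0.1, 15.0, -0.001, -0.002, 0.001]
[5.7, 0.1, 15.0, -0.001, -0.002, 0.001]
[5.8, 0.1, 15.0, -0.001, -0.002, 0.001]
[5.8, 0.0, 15.0, -0.001, -0.002, 0.001]
```

View pics/w23.png

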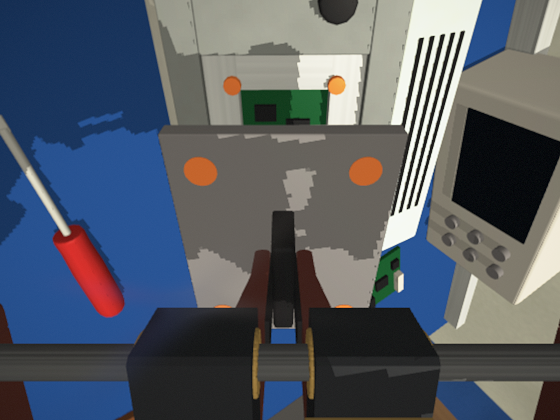

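The cover is parallel to the bay. Its left dots (200,171), (365,171) line up with the bay's left clips (232,85), (336,85) within 1 to 2 mm. Lowering.

Emit:
move_arm --pt "5.7 0 15 -0.001 -0.002 0.001" --pt "5.7 0 15 -0.001 -0.002 0.001" --pt "5.7 0 15 -0.001 -0.002 0.001" --pt "5.7 0 15 -0.001 -0.002 0.001" --pt "1 0 3 0 0 0"

```text
t: 21.95
ee_pos: [533.7, 29.2, 99.1]
orientation: [2.032, 1.496, 0.076]
ft_force: [0.1, 0.4, -2.4]
width: 9.7
```

```bash
python3 rel2.py w24 14 8
```

```text
wrist [210.8 119. ] 238 [526.6 101.2  64.8]
wrist [346.1 119. ] 225 [584.8  89.2  99.4]
wrist [200.  170.9] 768 [506.2 100.5 102.4]
wrist [365.2 170.9] 765 [565.6  88.  137.2]
wrist [222.  306.2] 41 [487.5  11.9 102.7]
wrist [343.5 306.2] 44 [546.9  -0.6 137.4]
wrist [254.6 375.5] 154 [487.3 110.4 196.4]
wrist [311.7 378. ] 102 [497.4 107.9 202.7]
[211. 119.] bay [-34.2  51.7   5.1]
[346. 119.] bay [34.5 52.2  5.4]
[200. 171.] bay [-32.5  46.7  47.6]
[365. 171.] bay [37.3 47.  47.3]
[222. 306.] bay [-32.1 -43.9  47.6]
[344. 306.] bay [ 37.8 -43.6  47.3]
[255. 376.] bay [ -3.4  52.4 139.3]
[312. 378.] bay [  8.7  52.1 139.5]
t 21.95 F [ 0.1  0.4 -2.4] q [ 0.39  0.43  2.12 -1.09  0.67  1.6 ] kin cover in bay [ 2.  -1.6 36.4] rot [-0.001  0.002  0.005]
n 3 dist [  9.4  -0.2 -20.9] rot [-0.     0.001  0.005]
[3.2, -0.8, 6.9, -0.0, 0.0, 0.002]
[3.2, -0.8, 6.9, -0.0, 0.0, 0.002]
[3.2, -0.8, 6.9, -0.0, 0.0, 0.002]
```

Emit:
move_arm --pt "3.2 -1.5 7 0 0 0.002" --pt "3.2 -1.5 6 0 0 0.002" --pt "1 0 2 0 0 0.001"

```text
t: 22.25
ee_pos: [540.3, 28.1, 84.8]
orientation: [2.037, 1.487, 0.079]
ft_force: [-0.9, 0.5, -1.7]
width: 10.2
```

```bash
python3 rel2.py w25 9 5;  python3 proj.py w25
```

```text
wrist [200. 171.] 767 [513.3  99.3  88.1]
wrist [365.2 170.9] 764 [572.5  86.5 123. ]
wrist [222.  306.2] 41 [494.3  11.   88.1]
wrist [343.5 306.2] 44 [553.2  -2.1 123.4]
wrist [254.6 375.8] 152 [494.1 109.2 182. ]
wrist [311.7 377.9] 104 [504.1 107.  188.5]
[200. 171.] bay [-33.5  47.   31.6]
[365. 171.] bay [36.4 47.  31.5]
[222. 306.] bay [-33.5 -43.3  31.6]
[344. 306.] bay [ 36.4 -43.8  32. ]
[255. 376.] bay [ -4.6  52.6 123.4]
[312. 378.] bay [  7.5  52.6 123.8]
t 22.25 F [-0.9  0.5 -1.7] q [ 0.38  0.47  2.12 -1.13  0.65  1.65] kin cover in bay [ 0.7 -1.3 20.6] rot [-0.002 -0.001 -0.003]
n 3 dist [  4.9   0.2 -10.6] rot [ 0.     0.002 -0.003]
[1.7, -0.4, 3.5, 0.0, 0.001, -0.001]
[1.7, -0.4, 3.5, 0.0, 0.001, -0.001]
[1.7, -0.4, 3.5, 0.0, 0.001, -0.001]
(-53.5, 68.5, 8) 157.3 101.1 mm/px 0.44
(53.5, 68.5, 8) 401.1 100.5 mm/px 0.44
(-53.5, 68.5, 0) 162.1 94.7 mm/px 0.46
(53.5, 68.5, 0) 396.5 94.1 mm/px 0.46
(0, 98, 8) 278.6 26.5 mm/px 0.39
116 [ 0.3 58.8  1.6] [-18.6  58.6   1. ]
118 [ 0.2 57.8  1.5] [-18.7  57.6   0.9]
120 [ 0.2 56.9  1.7] [-18.7  56.8   1.2]
122 [ 0.2 55.7  1.3] [-18.9  55.5   0.7]
126 [ 0.4 63.5 23.2] [-16.   64.1  24.2]
130 [ 0.4 63.6 27.2] [-15.8  63.6  27.1]
170 [-45.3  63.3  22.4]
178 [-41.7  63.8  23.5]
182 [-40.3  63.4  22.7]
186 [-38.3  63.9  23.7]
188 [-37.6  63.7  23.4]
190 [-36.8  63.6  23. ]
360 [33.5 63.5 23.2]
362 [34.1 63.8 23.9]
364 [35.1 63.6 23.5]
366 [36.  63.4 23. ]
368 [36.6 63.8 24. ]
370 [37.6 63.5 23.4]
374 [39.1 63.6 23.6]
```

View pics/w25.png

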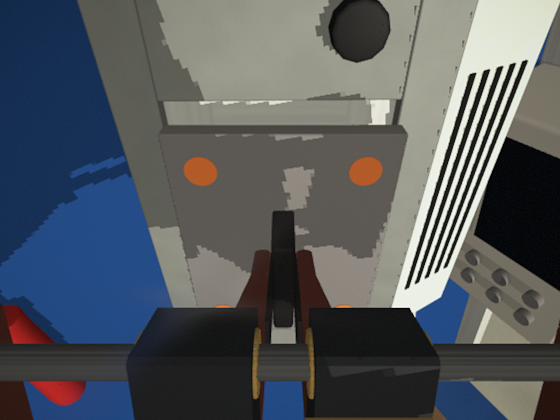

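Emit:
move_arm --pt "2.2 -1.5 3.5 0 0.001 -0.001" --pt "2 -1 3.5 0 0 -0.001" --pt "1.5 -0.5 3 0 0 0"

```text
t: 22.55
ee_pos: [544.4, 29.7, 74.0]
orientation: [2.035, 1.489, 0.081]
ft_force: [0.6, -0.9, -2.4]
width: 9.9
```

```bash
python3 rel2.py w26 5 3
```

```text
wrist [200. 171.] 768 [517.1 101.1  77.3]
wrist [365.2 170.9] 764 [576.3  88.3 112.4]
wrist [222.  306.2] 41 [498.2  12.4  77.2]
wrist [343.5 306.2] 44 [ 5.573e+02 -4.000e-01  1.125e+02]
wrist [254.6 375.3] 158 [497.9 110.9 171.2]
wrist [311.6 377.7] 110 [507.9 108.3 177.5]
[200. 171.] bay [-36.   49.6  20.6]
[365. 171.] bay [34.  49.5 20.6]
[222. 306.] bay [-35.9 -41.1  20.4]
[344. 306.] bay [ 34.2 -41.2  20.7]
[255. 375.] bay [ -7.1  55.2 112.3]
[312. 378.] bay [  5.   54.7 112.6]
t 22.55 F [ 0.6 -0.9 -2.4] q [ 0.38  0.5   2.11 -1.15  0.64  1.68] kin cover in bay [-1.6  1.1  9.4] rot [ 0.    -0.002 -0.001]
n 2 dist [ 2.9 -1.8 -2.8] rot [ 0.001 -0.    -0.001]
[0.1, 0.7, 2.1, 0.001, -0.0, -0.001]
[0.1, 0.7, 2.1, 0.001, -0.0, -0.001]
```

View pics/w26.png

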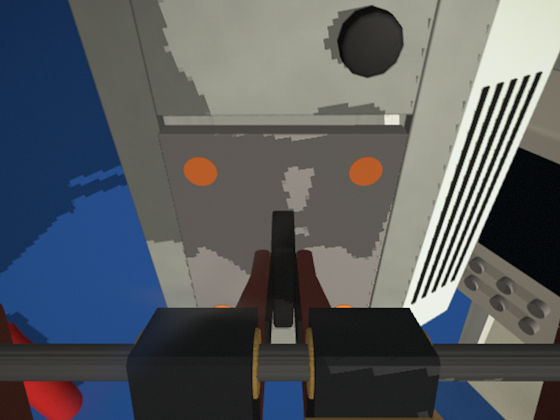

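Emit:
move_arm --pt "0 0.3 2.5 0 0 0" --pt "0.2 0 2.5 0 0 0"

```text
t: 22.77
ee_pos: [546.7, 28.1, 69.7]
orientation: [2.035, 1.49, 0.081]
ft_force: [-15.2, 12.4, 23.1]
width: 9.7
```

```bash
python3 rel2.py w27 4 3
```

```text
wrist [199.8 171. ] 769 [519.4  99.6  73.1]
wrist [365.3 170.9] 769 [578.5  86.9 108.1]
wrist [222.4 306.2] 45 [500.7  10.6  73. ]
wrist [343.2 306. ] 52 [559.8  -1.8 107.9]
wrist [254.6 375.5] 157 [500.2 109.3 167. ]
wrist [311.7 377.8] 108 [510.1 106.8 173.3]
[200. 171.] bay [-35.9  48.6  15.7]
[365. 171.] bay [33.9 48.6 15.8]
[222. 306.] bay [-35.5 -42.3  15.3]
[343. 306.] bay [ 34.2 -42.1  15.4]
[255. 375.] bay [ -7.   54.1 107.3]
[312. 378.] bay [  5.   53.7 107.7]
t 22.7667 F [-15.2  12.4  23.1] q [ 0.37  0.51  2.11 -1.17  0.63  1.69] kin cover in bay [-1.5  0.   4.4] rot [ 0.001 -0.002 -0.   ]
n 1 dist [ 1.  -0.4  0.3] rot [ 0.002 -0.001 -0.001]
[-0.0, 1.1, 0.3, 0.002, -0.001, -0.001]
```

Contact: the cover sits level on all four clips (dots 5.5 mm above their seated height), about 30 N along the normal. Holding briefly, then releasing.

Emit:
move_arm --pt "0 0 0 0 0 0" --pt "0 0 0 0 0 0"

```text
t: 22.98
ee_pos: [546.8, 28.3, 69.7]
orientation: [2.034, 1.491, 0.082]
ft_force: [-1.4, 0.1, -1.5]
width: 9.9
```

Emit:
move_arm --pt "0 0 0 0 0 0" --pt "0 0 0 0 0 0" --pt "0 0 0 0 0 0" --pt "0 0 0 0 0 0" --pt "0 0 0 0 0 0" --hand -0.3

```text
t: 23.4
ee_pos: [548.0, 28.1, 70.5]
orientation: [2.033, 1.489, 0.083]
ft_force: [-0.5, 0.0, -0.5]
width: 39.5
```

```bash
python3 rel2.py w28 4 3; python3 - <<'E'
from h import *
s=to(*pose(Bay,BF,70),step=20,rs=.08)
E
```

```text
wrist [190.4 171.1] 770 [517.2 100.   71.7]
wrist [355.8 170.2] 765 [576.5  87.7 106.7]
wrist [186.6 386.6] 59 [487.8 108.5 160.6]
[190. 171.] bay [-38.5  48.6  15.5]
[356. 170.] bay [31.4 49.  15.6]
[187. 387.] bay [-20.5  50.6 107.8]
t 23.4 F [-0.5  0.  -0.5] q [ 0.37  0.51  2.11 -1.17  0.63  1.69] kin cover in bay [-0.   0.3  4.5] rot [ 0.001 -0.005  0.001]
n 1 dist [-0.2 -0.3 -0.6] rot [ 0.004 -0.001 -0.001]
[-0.1, -0.4, 0.5, 0.004, -0.001, -0.001]
n 4 dist [-32.1   6.6  56.8] rot [ 0.004 -0.001 -0.001]
[-5.7, 0.1, -15.4, 0.001, -0.0, -0.0]
[-5.7, 0.0, -15.4, 0.001, -0.0, -0.0]
[-5.7, 0.0, -15.4, 0.001, -0.0, -0.0]
[-5.7, 0.0, -15.4, 0.001, -0.0, -0.0]
```

The cover slid down to the lower wall (x≈-3.5, allowed) and rests on the clips. Retreat while shutting the fingers, and plan the corner presses.

Emit:
move_arm --pt "-4 0 -10 0 0 0" --pt "-5.7 0 -15 0 0 0" --pt "-5.7 0 -15 0 0 0" --pt "-5.7 0 -15 0 0 0"

```text
t: 23.78
ee_pos: [516.3, 32.6, 121.6]
orientation: [2.034, 1.491, 0.076]
ft_force: [0.8, 0.3, -0.1]
width: 56.8
```

Emit:
move_arm --pt "0 0 0 0 0 0" --pt "0 0 0 0 0 0" --pt "0 0 0 0 0 0" --pt "0 0 0 0 0 0" --pt "0 0 0 0 0 0" --hand 1

```text
t: 24.2
ee_pos: [516.2, 33.3, 124.2]
orientation: [2.034, 1.49, 0.082]
ft_force: [-0.3, -0.3, -0.2]
width: 27.2
```

```bash
cat >> h.py <<'E'
def tip_pose(x,y,z,lean,pitch=0.,s=1,L=33.):
    Rt=tool(BF*R.from_euler("x",lean)*R.from_euler("y",pitch),s)
    return Bay+BM@np.array([x,y,z])+Rt.apply([0,0,L]),Rt
E
python3 - <<'E'
from h import *
from kin import *
from workcell import ctrl
o=ctrl.get_obs(); q0=o["qpos"]; print(o["width"],o["ee_pos"])
for lean in (0,-.1,-.2,-.3):
  for pitch in (0,.15,.3):
    r=[]
    for x,y in [(-38,48),(-38,-48),(31,48),(31,-48)]:
      for z in (40,8):
        q,c=ik(*tip_pose(x,y,z,lean,pitch),[q0]); r.append((bool(c<1e-6),q[3].round(2),q[4].round(2)))
    print(lean,pitch,all(a for a,_,_ in r),[b for b in r])
dots("wrist","w29",20,290,20); 
E
```

```text
27.179518264443395 [516.19526443  33.26956969 124.24988355]
0 0 False [(False, np.float64(-1.31), np.float64(0.26)), (False, np.float64(-1.31), np.float64(0.25)), (False, np.float64(-1.31), np.float64(0.13)), (False, np.float64(-1.31), np.float64(0.12)), (True, np.float64(-1.01), np.float64(0.27)), (True, np.float64(-1.19), np.float64(0.24)), (True, np.float64(-1.04), np.float64(0.15)), (False, np.float64(-1.31), np.float64(0.12))]
0 0.15 True [(True, np.float64(-0.65), np.float64(0.29)), (True, np.float64(-0.76), np.float64(0.24)), (True, np.float64(-0.53), np.float64(0.19)), (True, np.float64(-0.73), np.float64(0.14)), (True, np.float64(-0.41), np.float64(0.39)), (True, np.float64(-0.45), np.float64(0.34)), (True, np.float64(-0.27), np.float64(0.32)), (True, np.float64(-0.31), np.float64(0.27))]
0 0.3 True [(True, np.float64(-0.22), np.float64(0.45)), (True, np.float64(-0.24), np.float64(0.4)), (True, np.float64(-0.14), np.float64(0.39)), (True, np.float64(-0.15), np.float64(0.34)), (True, np.float64(-0.16), np.float64(0.57)), (True, np.float64(-0.17), np.float64(0.53)), (True, np.
[... 2962 characters left out ...]
.float64(0.69)), (True, np.float64(-0.78), np.float64(0.61)), (True, np.float64(-0.83), np.float64(0.58))]
-0.3 0.3 True [(True, np.float64(-0.54), np.float64(0.74)), (True, np.float64(-0.57), np.float64(0.7)), (True, np.float64(-0.61), np.float64(0.64)), (True, np.float64(-0.65), np.float64(0.59)), (True, np.float64(-0.49), np.float64(0.83)), (True, np.float64(-0.51), np.float64(0.79)), (True, np.float64(-0.53), np.float64(0.73)), (True, np.float64(-0.55), np.float64(0.69))]
wrist [214.1 110.6] 490 [517.1  99.9  71.7]
wrist [339.  109.9] 481 [576.3  87.5 106.8]
wrist [230.1 238.2] 225 [497.6   6.2  71.6]
wrist [327.  237.8] 228 [556.8  -6.4 106.6]
wrist [211.3 379.7] 149 [461.5 115.8 217.6]
```

View pics/w29.png

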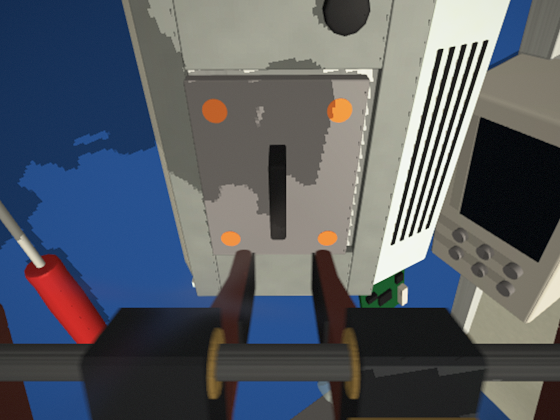

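The cover lies in the bay on its clips, dots at (214,111), (339,110), (230,238), (327,238). Pressing orientation: lean -0.15, pitch 0.2, feasible at all corners. First the low-left.

```bash
cat > press.py <<'E'
from h import *
from workcell import ctrl
import sys
x,y,z,st=map(float,sys.argv[1:5]); LE,PI=-.15,.2
o=ctrl.get_obs(); Rt=R.from_rotvec(o["orientation"]); tip=o["ee_pos"]-Rt.apply([0,0,33])
print("tip bay",(BM.T@(tip-Bay)).round(1),"F bay",(BM.T@o["ft_force"]).round(1),"w",round(o["width"],1),"t",o["t"],"q4",o["qpos"][3].round(2))
tgt=tip_pose(x,y,z,LE,PI)
print("n dir in tool (into face)",tgt[1].inv().apply(-BM[:,2]).round(3)," bay x in tool",tgt[1].inv().apply(BM[:,0]).round(2),"bay y",tgt[1].inv().apply(BM[:,1]).round(2))
to(*tgt,step=st,rs=.08)
E
python3 press.py -38 48.5 40 25
```

```text
tip bay [-1.1 -5.7 85.5] F bay [-1.1 -0.4  0.5] w 23.3 t 24.25 q4 -1.03
n dir in tool (into face) [0.149 0.196 0.969]  bay x in tool [-0.    0.98 -0.2 ] bay y [ 0.99 -0.03 -0.15]
n 4 dist [ -1.4  62.4 -62. ] rot [ 0.202  0.198 -0.02 ]
[18.2, -10.9, 5.7, 0.051, 0.049, -0.005]
[17.9, -10.5, 7.1, 0.051, 0.049, -0.005]
[17.6, -10.0, 8.5, 0.051, 0.049, -0.005]
[17.2, -9.5, 9.9, 0.051, 0.049, -0.005]
```

Emit:
move_arm --pt "18 -11 5.7 0.05 0.049 -0.005" --pt "18 -10.5 7 0.05 0.049 -0.005" --pt "17.6 -10 8.5 0.05 0.049 -0.005" --pt "17 -9.5 9.9 0.05 0.049 -0.005"

```text
t: 24.58
ee_pos: [513.9, 97.2, 59.6]
orientation: [2.226, 1.705, 0.133]
ft_force: [-0.5, 0.0, 0.1]
width: 0.3
```

```bash
python3 press.py -38 48.5 20 10
```

```text
tip bay [-40.2  49.8  38.4] F bay [-0.4 -0.1  0.3] w 0.3 t 24.5833 q4 -0.64
n dir in tool (into face) [0.149 0.196 0.969]  bay x in tool [-0.    0.98 -0.2 ] bay y [ 0.99 -0.03 -0.15]
n 2 dist [ 10.7  -3.8 -14.8] rot [-0.004 -0.004  0.002]
[0.6, 3.0, 8.8, -0.002, -0.002, 0.001]
[0.6, 3.0, 8.8, -0.002, -0.002, 0.001]
```

Emit:
move_arm --pt "1 3 8.8 0 0 0" --pt "1 3 8.8 0 0 0" --pt "0.3 0.4 2 0 0 0"

```text
t: 24.83
ee_pos: [526.9, 93.5, 40.1]
orientation: [2.228, 1.703, 0.131]
ft_force: [-18.0, 14.7, 32.4]
width: 0.3
```

```bash
python3 press.py -38 48.5 15 3; python3 - <<'E'
from h import *
dots("wrist","w30",20,290,20)
E
```

```text
tip bay [-38.2  48.9  14.7] F bay [-1.7 10.6 38.4] w 0.3 t 24.8333 q4 -0.67
n dir in tool (into face) [0.149 0.196 0.969]  bay x in tool [-0.    0.98 -0.2 ] bay y [ 0.99 -0.03 -0.15]
n 1 dist [ 0.1 -0.5  0.5] rot [-0.005 -0.003  0.   ]
[-0.6, 0.3, -0.3, -0.005, -0.003, 0.0]
wrist [282.9 267.5] 26 [516.9 109.7  84.2]
wrist [429.6 284.1] 683 [576.6  87.7 105.9]
wrist [283.  373.7] 682 [498.8 145.2 159.3]
wrist [342.7 419. ] 130 [506.8 135.6 169.6]
```

View pics/w30.png

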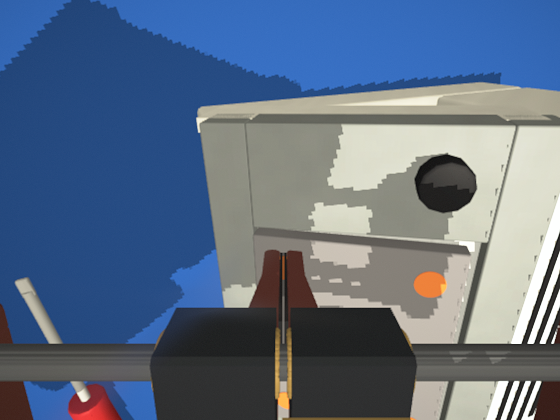

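Emit:
move_arm --pt "0 0 0 0 0 0"

```text
t: 24.97
ee_pos: [526.8, 93.6, 40.3]
orientation: [2.227, 1.703, 0.131]
ft_force: [-10.0, 6.5, 17.3]
width: 0.7
```

Emit:
move_arm --pt "0.1 0.2 1.5 0 0 0" --pt "0.1 0.2 1.5 0 0 0"

```text
t: 25.13
ee_pos: [527.6, 93.4, 39.7]
orientation: [2.223, 1.7, 0.132]
ft_force: [-22.9, 10.3, 40.0]
width: 0.4
```

```bash
python3 press.py -38 48.5 10 3
```

```text
tip bay [-38.   49.1  14. ] F bay [-1.3  5.2 46.9] w 0.4 t 25.1333 q4 -0.69
n dir in tool (into face) [0.149 0.196 0.969]  bay x in tool [-0.    0.98 -0.2 ] bay y [ 0.99 -0.03 -0.15]
n 2 dist [ 1.8 -1.  -3.5] rot [ 0.    -0.     0.001]
[-0.0, 0.4, 2.0, 0.0, -0.0, 0.0]
[-0.0, 0.4, 2.0, 0.0, -0.0, 0.0]
```

At 47 N with the tip's lower corner at about z=10, this corner looks home. Back off and look.

Emit:
move_arm --pt "-1 -2 -10 0 0 0" --pt "-3 -4 -18 0 0 0" --pt "-4 0 -15 0 0 0" --pt "-15 0 -15 0 0 0"

```text
t: 25.47
ee_pos: [498.8, 83.7, 94.5]
orientation: [2.216, 1.698, 0.123]
ft_force: [0.5, -0.2, 0.5]
width: 0.6
```

```bash
cat > chk.py <<'E'
from h import *
import sys
for n in sys.argv[2:]:
    for c,a,p in dots(n,sys.argv[1]+n,20,150,3):
        b=BM.T@(p-Bay)
        if abs(b[0])<60 and abs(b[1])<70: print("   bay",b.round(1))
d=dict(np.load(f"pics/{sys.argv[1]}{sys.argv[2]}.npz"));B=(cloud(d)-Bay)@BM
m=(abs(B[...,0]+3.5)<48)&(abs(B[...,1])<63)&(B[...,2]>6)&(B[...,2]<20)&(d["frame"].max(2)>75)
A=np.c_[B[m][:,:2],np.ones(m.sum())]
x=np.linalg.lstsq(A,B[m][:,2],rcond=None)[0]; print("plane slope x,y, z0",x.round(4),m.sum())
m2=(abs(B[...,0])<100)&(abs(B[...,1])<115)&((abs(B[...,1])>72)|(abs(B[...,0])>58))&(abs(B[...,2]-8)<4)&(abs(B[...,0])<68)
A=np.c_[B[m2][:,:2],np.ones(m2.sum())]
y=np.linalg.lstsq(A,B[m2][:,2],rcond=None)[0]; print("face plane",y.round(4),m2.sum(),"corner heights above face:",{(a,b):round(float((x-y)@[a,b,1]),2) for a in(-38,32) for b in(-48,48)})
E
python3 chk.py k1 wrist; python3 press.py -38 -48.5 40 25
```

```text
wrist [291.9 197.7] 379 [517.6  96.1  68.5]
wrist [408.2 203.9] 359 [577.6  84.1 104.5]
wrist [399.5 325. ] 8 [561.1  -7.2 110. ]
   bay [-39.1  44.8  12.2]
   bay [31.9 45.7 12.7]
   bay [ 37.3 -47.   16. ]
plane slope x,y, z0 [ 7.80000e-03 -3.27000e-02  1.36427e+01] 17369
face plane [1.0000e-04 1.8000e-03 9.0309e+00] 22211 corner heights above face: {(-38, -48): 5.98, (-38, 48): 2.67, (32, -48): 6.51, (32, 48): 3.2}
tip bay [-33.2  31.6  76.7] F bay [-0.6 -1.1  1.7] w 0.2 t 25.5167 q4 -0.59
n dir in tool (into face) [0.149 0.196 0.969]  bay x in tool [-0.    0.98 -0.2 ] bay y [ 0.99 -0.03 -0.15]
n 4 dist [ -2.9 -80.9 -34.3] rot [0.003 0.01  0.004]
[-18.2, 1.1, 12.3, 0.001, 0.003, 0.001]
[-18.3, 1.1, 12.2, 0.001, 0.003, 0.001]
[-18.3, 1.2, 12.2, 0.001, 0.003, 0.001]
[-18.3, 1.2, 12.1, 0.001, 0.003, 0.001]
```

View pics/k1wrist.png

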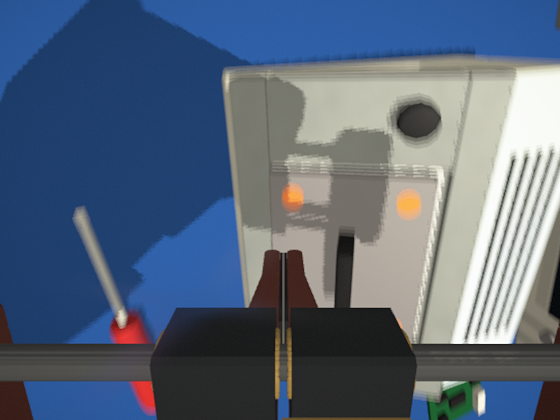

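The left side is nearly home (2.7 and 3.2 mm above the face; home is 2.0) and the right side is still about 6. Next the low-right corner.

Emit:
move_arm --pt "-18 1 9 0.001 0.003 0.001" --pt "-18 1 9 0.001 0.003 0.001" --pt "-18 1.2 9 0.001 0.003 0.001" --pt "-18 1.2 9 0.001 0.003 0.001" --pt "-2 0 0 0 0 0"

```text
t: 25.93
ee_pos: [492.0, -1.2, 74.7]
orientation: [2.217, 1.698, 0.135]
ft_force: [-0.3, -0.4, -0.2]
width: 0.3
```

```bash
python3 press.py -38 -46 20 10
```

```text
tip bay [-33.5 -50.8  51.8] F bay [-0.3 -0.5 -0.1] w 0.3 t 25.9333 q4 -0.67
n dir in tool (into face) [0.149 0.196 0.969]  bay x in tool [-0.    0.98 -0.2 ] bay y [ 0.99 -0.03 -0.15]
n 4 dist [ 12.6   2.2 -29.9] rot [0.006 0.002 0.002]
[2.4, 0.3, 7.8, 0.002, 0.0, 0.0]
[2.4, 0.3, 7.8, 0.002, 0.0, 0.0]
[2.4, 0.4, 7.8, 0.002, 0.0, 0.0]
[2.4, 0.4, 7.8, 0.002, 0.0, 0.0]
```

Emit:
move_arm --pt "2.4 0.4 8 0.002 0 0" --pt "2.4 0.4 8 0.002 0 0" --pt "2.4 0.4 7 0.002 0 0" --pt "2 0.4 5 0 0 0"

```text
t: 26.27
ee_pos: [505.6, 1.1, 45.5]
orientation: [2.222, 1.696, 0.129]
ft_force: [0.2, -0.0, 0.3]
width: -0.0
```

```bash
python3 press.py -38 -46 13.5 3
```

```text
tip bay [-36.9 -45.6  20.1] F bay [0.3 0.  0.2] w -0.0 t 26.2667 q4 -0.75
n dir in tool (into face) [0.149 0.196 0.969]  bay x in tool [-0.    0.98 -0.2 ] bay y [ 0.99 -0.03 -0.15]
n 3 dist [ 2.2 -0.7 -6.3] rot [ 0.001  0.004 -0.   ]
[0.3, 0.1, 2.2, 0.0, 0.001, -0.0]
[0.3, 0.1, 2.2, 0.0, 0.001, -0.0]
[0.3, 0.1, 2.2, 0.0, 0.001, -0.0]
```

Emit:
move_arm --pt "0.4 0.3 2.5 0 0 0" --pt "0.4 0.3 2.5 0 0 0"

```text
t: 26.43
ee_pos: [508.2, 0.8, 40.2]
orientation: [2.219, 1.697, 0.124]
ft_force: [-14.2, -1.5, 45.4]
width: 0.5
```

Emit:
move_arm --pt "0.3 0.3 2.5 0 0 0" --pt "0.3 0.3 2 0 0 0"

```text
t: 26.6
ee_pos: [508.9, 0.2, 39.7]
orientation: [2.215, 1.695, 0.121]
ft_force: [-29.3, 10.8, 59.9]
width: 0.4
```

```bash
python3 press.py -38 -46 13.5 3
```

```text
tip bay [-36.9 -45.5  13.3] F bay [ 3.2  4.4 67.3] w 0.4 t 26.6 q4 -0.79
n dir in tool (into face) [0.149 0.196 0.969]  bay x in tool [-0.    0.98 -0.2 ] bay y [ 0.99 -0.03 -0.15]
n 1 dist [-1.1  0.2 -0.5] rot [0.004 0.012 0.003]
[-0.1, -1.2, 0.1, 0.004, 0.012, 0.003]
```

Seated (67 N on the stop; I'll push less from here). Now the high-right corner.

Emit:
move_arm --pt "-1 -1 -8 0.002 0.004 0.001" --pt "-2 -2 -12 0.002 0.004 0.001" --pt "0 20 -6 0 0.004 0.001" --pt "0 22 -5 0 0 0" --pt "0 22 -5 0 0 0"

```text
t: 27.02
ee_pos: [550.3, -4.6, 92.6]
orientation: [2.22, 1.712, 0.124]
ft_force: [0.6, -0.6, 0.0]
width: 0.3
```

```bash
python3 press.py 32 -46 22 10
```

```text
tip bay [ 25.7 -41.9  38.5] F bay [ 0.6 -0.4 -0.3] w 0.3 t 27.0167 q4 -0.52
n dir in tool (into face) [0.149 0.196 0.969]  bay x in tool [-0.    0.98 -0.2 ] bay y [ 0.99 -0.03 -0.15]
n 2 dist [ 12.7  -6.9 -11.1] rot [-0.006  0.001  0.009]
[-0.8, 4.9, 7.6, -0.003, 0.0, 0.005]
[-0.8, 4.9, 7.6, -0.003, 0.0, 0.005]
```

Emit:
move_arm --pt "-0.8 5 7.6 -0.003 0 0.005" --pt "-0.8 5 7.6 -0.003 0 0.005" --pt "0 0 2 0 0 0"

```text
t: 27.27
ee_pos: [570.6, -10.6, 81.6]
orientation: [2.22, 1.694, 0.143]
ft_force: [0.5, 0.1, -0.6]
width: 0.3
```

```bash
python3 press.py 32 -46 14 3
```

```text
tip bay [ 38.  -43.6  18.4] F bay [ 0.1  0.2 -0.7] w 0.3 t 27.2667 q4 -0.55
n dir in tool (into face) [0.149 0.196 0.969]  bay x in tool [-0.    0.98 -0.2 ] bay y [ 0.99 -0.03 -0.15]
n 3 dist [-3.7 -1.7 -6.9] rot [ 0.009 -0.003 -0.002]
[-0.6, -1.8, 1.9, 0.003, -0.001, -0.001]
[-0.6, -1.8, 1.9, 0.003, -0.001, -0.001]
[-0.6, -1.8, 1.9, 0.003, -0.001, -0.001]
```

Emit:
move_arm --pt "-0.6 -2 1.5 0.003 0 0" --pt "-0.3 -1 2 0 0 0"

```text
t: 27.43
ee_pos: [566.7, -11.5, 74.7]
orientation: [2.223, 1.698, 0.136]
ft_force: [-4.4, 1.9, 24.1]
width: 0.3
```

Emit:
move_arm --pt "0.2 0.2 2 0 0 0"

```text
t: 27.52
ee_pos: [567.3, -11.6, 73.9]
orientation: [2.222, 1.697, 0.137]
ft_force: [-27.9, 9.7, 66.7]
width: 0.7
```

```bash
python3 press.py 32 -46 14 3
```

```text
tip bay [ 31.8 -45.2  13.3] F bay [ 8.   3.6 72.4] w 0.7 t 27.5167 q4 -0.56
n dir in tool (into face) [0.149 0.196 0.969]  bay x in tool [-0.    0.98 -0.2 ] bay y [ 0.99 -0.03 -0.15]
n 1 dist [-0.5 -0.7  0.7] rot [ 0.004 -0.001 -0.001]
[-0.9, -0.0, -0.6, 0.004, -0.001, -0.001]
```

Seated. Now the high-left corner, passing above the handle's height.

Emit:
move_arm --pt "-1 -1 -8 0 0 0" --pt "-2 -2 -15 0 0 0" --pt "5 -3 -18 0 0 0" --pt "22 0 -5 0 0 0" --pt "24 0 2 0 0 0"

```text
t: 27.93
ee_pos: [554.5, 42.7, 104.6]
orientation: [2.228, 1.696, 0.123]
ft_force: [0.9, 0.6, -0.5]
width: 0.4
```

```bash
python3 press.py 32 47 24 20
```

```text
tip bay [26.7  5.3 51.7] F bay [ 0.4  0.8 -0.8] w 0.4 t 27.9333 q4 -0.51
n dir in tool (into face) [0.149 0.196 0.969]  bay x in tool [-0.    0.98 -0.2 ] bay y [ 0.99 -0.03 -0.15]
n 3 dist [ 27.   37.  -21.3] rot [-0.005  0.005 -0.002]
[15.2, 3.2, 6.5, -0.002, 0.002, -0.001]
[15.2, 3.2, 6.5, -0.002, 0.002, -0.001]
[15.2, 3.2, 6.5, -0.002, 0.002, -0.001]
```

Emit:
move_arm --pt "16 3 2 0 0 0" --pt "15 3 6.5 0 0 0" --pt "15 3 6.5 0 0 0" --pt "0 0 2 0 0 0"

```text
t: 28.27
ee_pos: [577.4, 85.2, 81.9]
orientation: [2.226, 1.702, 0.118]
ft_force: [1.2, 1.1, 0.9]
width: 0.5
```

```bash
python3 press.py 32 47 14 3
```

```text
tip bay [27.1 51.8 25.3] F bay [1.3 1.3 0.3] w 0.5 t 28.2667 q4 -0.53
n dir in tool (into face) [0.149 0.196 0.969]  bay x in tool [-0.    0.98 -0.2 ] bay y [ 0.99 -0.03 -0.15]
n 5 dist [ 9.  -6.6 -7.2] rot [-0.008  0.006  0.002]
[-0.6, 1.5, 2.1, -0.002, 0.001, 0.0]
[-0.6, 1.5, 2.1, -0.002, 0.001, 0.0]
[-0.6, 1.5, 2.1, -0.002, 0.001, 0.0]
[-0.6, 1.5, 2.1, -0.002, 0.001, 0.0]
[-0.6, 1.5, 2.1, -0.002, 0.001, 0.0]
```

Emit:
move_arm --pt "-1.5 3 3 0 0 0" --pt "-1 2 3 0 0 0" --pt "-0.5 1 2 0 0 0"

```text
t: 28.52
ee_pos: [580.8, 77.9, 73.7]
orientation: [2.225, 1.706, 0.11]
ft_force: [0.3, 0.2, -0.4]
width: 0.7
```

```bash
python3 press.py 32 47 14 3
```

```text
tip bay [27.3 45.5 15.8] F bay [-0.   0.2 -0.5] w 0.7 t 28.5167 q4 -0.54
n dir in tool (into face) [0.149 0.196 0.969]  bay x in tool [-0.    0.98 -0.2 ] bay y [ 0.99 -0.03 -0.15]
n 2 dist [5.6 0.7 0.9] rot [-0.012  0.009  0.006]
[1.0, 2.7, 0.2, -0.006, 0.005, 0.003]
[1.0, 2.7, 0.3, -0.006, 0.005, 0.003]
```

Emit:
move_arm --pt "1 3 0.8 -0.005 0.004 0.003" --pt "0.3 1.5 1.5 -0.003 0 0"

```text
t: 28.68
ee_pos: [582.2, 76.9, 72.5]
orientation: [2.229, 1.699, 0.118]
ft_force: [-27.2, 20.6, 37.7]
width: 0.1
```

Emit:
move_arm --pt "0.2 0.2 1.5 0 0 0"

```text
t: 28.77
ee_pos: [582.0, 77.2, 72.5]
orientation: [2.231, 1.698, 0.12]
ft_force: [-13.8, 9.8, 26.3]
width: 0.5
```

```bash
python3 press.py 32 47 14 3
```

```text
tip bay [27.8 44.9 14.1] F bay [-0.3  6.6 30.6] w 0.5 t 28.7667 q4 -0.54
n dir in tool (into face) [0.149 0.196 0.969]  bay x in tool [-0.    0.98 -0.2 ] bay y [ 0.99 -0.03 -0.15]
n 2 dist [4.4 1.4 2.1] rot [-0.009  0.005 -0.002]
[1.1, 2.2, -0.6, -0.004, 0.002, -0.001]
[1.1, 2.2, -0.6, -0.004, 0.002, -0.001]
```

Emit:
move_arm --pt "0.2 0.4 2.5 0 0 0" --pt "0.2 0.4 2 0 0 0"

```text
t: 28.93
ee_pos: [582.2, 77.3, 72.6]
orientation: [2.233, 1.695, 0.123]
ft_force: [-15.7, 8.8, 23.6]
width: 0.3
```

Emit:
move_arm --pt "-1 -1 -8 0 0 0" --pt "-2 -2 -15 0 0 0" --pt "-5 -4 -24 0 0 0" --pt "-10 -8 -30 0 0 0" --pt "-20 -10 -30 0 0 0"

```text
t: 29.35
ee_pos: [517.0, 67.3, 170.9]
orientation: [2.237, 1.693, 0.118]
ft_force: [-0.4, -0.4, 0.9]
width: 0.8
```

Emit:
move_arm --pt "-25 -10 -20 0 0 0" --pt "-20 -5 -10 0 0 0" --pt "0 0 0 0 0 0" --pt "0 0 0 0 0 0" --pt "0 0 0 0 0 0"

```text
t: 29.77
ee_pos: [479.1, 30.5, 207.8]
orientation: [2.238, 1.684, 0.129]
ft_force: [0.5, 0.1, 0.2]
width: 0.0
```

```bash
python3 chk.py k2 wrist top
```

```text
wrist [336.7  79.3] 252 [578.4  86.8 103.3]
wrist [253.2  81.7] 231 [519.   99.3  68.7]
wrist [261.6 186.7] 153 [499.4   5.4  68.8]
wrist [334.9 188.8] 168 [558.8  -7.3 103.4]
   bay [31.6 48.5 11.6]
   bay [-38.3  48.2  12. ]
   bay [-37.8 -47.7  11.8]
   bay [ 32.  -47.6  11.4]
top [284.  180.2] 23 [558.6  -6.4 102.5]
top [278.9 204.1] 22 [500.1   6.1  67.8]
   bay [ 31.3 -46.7  10.7]
   bay [-37.9 -46.8  10.6]
plane slope x,y, z0 [-4.20000e-03  2.20000e-03  1.12664e+01] 14184
face plane [1.0000e-04 1.7000e-03 9.0437e+00] 16391 corner heights above face: {(-38, -48): 2.36, (-38, 48): 2.41, (32, -48): 2.06, (32, 48): 2.11}
```

View pics/k2wrist.png

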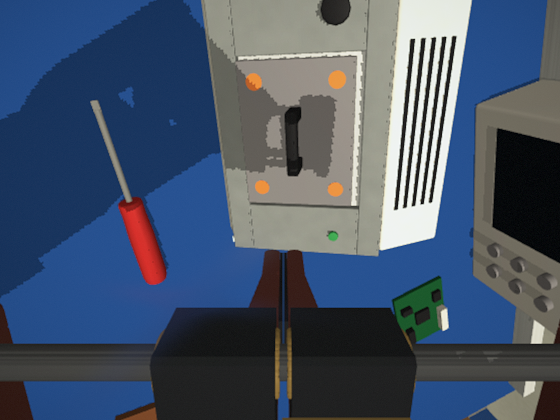

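All four corners stand 2.1 to 2.4 mm above the face (home is 2.0), and the tilt is about 0.005 rad. The cover is centred within (-3.2, +0.4) mm, released, and the gripper is clear. Handing in.

```bash
python3 - <<'E'
from workcell import ctrl
o=ctrl.get_obs(); print(o["t"],o["ft_force"].round(1)); print(ctrl.close_job())
E
```

```text
29.8667 [-0.7  1.3 -0.7]
the job is handed in; nothing more can be done
None
```

I laid the grey cover in the bay, pressed all four corners home, let go, and handed the job in at about 30 s of the 67 s allowed. No verdict was reported.

**How it went**
- **First grasp missed:** the camera depth showed the real fingertips about 33 mm short of the reported TCP, so the fingers closed above the handle. I corrected for this afterwards.
- **First placing abandoned:** joint 4 reached its limit about 10 mm above the clips. I put the cover back on the bench and regripped it leaning 0.35 rad along the handle. It then went down level onto the clips.
- **After release:** the cover slid about 3 mm down to the lower wall, which is inside the 9 mm tolerance.

**Last checks, from the wrist camera**

| Check | Measured | Wanted |
|---|---|---|
| Corner heights above the face | 2.1–2.4 mm | 2.0 mm when home |
| Tilt | about 0.005 rad | below 0.02 rad |
| Offset from bay centre (x, y) | about -3.2, +0.4 mm | within 9 mm each way |

- **Released and clear:** the wrist force was near zero at the end and the gripper was well away from everything.
- **Bystanders:** nothing in my views looked disturbed, but I did not measure their positions at the end.

**Where the checks were weaker**
- **Clip depth:** I worked this out from the corner heights; I could not read it directly.
- **Low edge:** it reads about 0.3 mm higher than the high edge, close to the noise.
- **Press force:** fingertip force reached about 47 N at the low-left corner, 67 N at the low-right and 72 N at the high-right. That is harder than intended and under the 120 N wrist limit, but above the 40 N figure given for the arm and gripper body. Only the fingertips were pressing.

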